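# Gauge the wells and blank them off

## Robot

A 6-joint arm with a two-finger parallel gripper is mounted at the origin on a cart in front of the work surface, level with it; the furniture and walls round the work are solid. World frame = base frame: x ahead of the robot, y to its left, z up, the work surface at z = 0. Lengths are in m, angles in rad, forces in N, time in s.
With the tool pointing down it reaches from about 0.225 to 0.875 m from the base axis. Payload 3.4 kg.
Tool frame: the origin (TCP) lies on the centre line of the jaws, within the pads' length; the fingertips stand 17 mm ahead of it and the grasp point (between the pads) lies 2 mm behind it (nose_length is the distance from the TCP to the fingertips, in m); z points along the fingers, y is the line along which they close (so a half turn about z gives the same grasp; the last joint's range is limited). The gripper opens to 85 mm and grips with 20 to 120 N. Pads are 22 mm wide; open, the fingers measure 114 mm over their backs; the gripper's body (76 mm by 85 mm) begins 54 mm behind the grasp point. The pads swing forward as they close: fully open they stand 13 mm farther back than shut.
Start: joints at [1.172, 0.276, 1.505, -0, 1.361, -0.121], TCP at [0.158, 0.553, 0.248] pointing down, gripper open.
Joint ranges: [-2.89, 2.89], [-0.75, 2.08], [0.22, 2.7], [-1.18, 4.32], [0.11, 2.71], [-2.7, 2.7]. Speed limits (rad/s): [2.57, 2.57, 3.14, 3.14, 3.14, 3.14].

## Interface

Orientations are given as a unit quaternion [w, x, y, z].
In Python, from rig import get_state, get_image, sign_off, find_in, place_of, nose_length gives the robot as it stands.
- The arm moves only by the tool apply_moves, never from a script. Its argument "deltas" is one flat list of numbers, 5 for each row, row after row: the finger opening in mm, from 0 to 85.4, then the shift along the tool's x, y, z in mm, then the turn about the tool's z in degrees. A call has 1 to 12 rows; each row is the pose to reach, as a shift and turn from the pose commanded when the call began, along the tool's axes at that moment; what a row does not reach only later rows make up. A row lasts 1/12 s, in which the tool goes at most 41.7 mm and 7.16 degrees, less where a joint would pass 70% of its speed; a pose out of reach is approached as far as the arm can. A call with a gripper value outside its range is refused whole. The fingers move at their own pace and stop on an object; "squeeze" is the grip in N (left out, the last holds). Time passes only in rows, so rows that repeat a pose let the fingers close. It gives the time, the measured TCP pose, the force, the opening and the grip force at its end, in the units of the state.
- get_state(): the state, without advancing time (a new reading comes with each control period).
- get_image(name): name is "scene" or "top" or "wrist"; returns a dict with "frame" (400x640x3 uint8, red, green, blue), "K" (3x3 intrinsics, pixels), "position" and "orientation" of the camera in the world. Camera axes: x right, y down, z forward; pixel columns grow to the right and rows downward; lengths in m; the calibration is good to about 2 mm. A picture is of the moment at which its call begins. There is no depth.
- sign_off(): hands the job in; it is judged then, once.
Trained networks look in a picture, given as the dict that the camera call returned (one of the last four; its "shot" number tells which), for a name from the list of things; names that differ only in an ending like _2 or _b are one class to them, and where a whole thing is asked for, a point or a joint stands for the part that bears it (a point fixed in the world has none). Each returns a list of dicts, best first, with "score" (0 to 1); they miss things now and then, are a little off and sometimes report something else, mostly with a low value. They report only what shows in the picture. A call takes as long as a camera call.
- find_in(query, picture): "point" ([column, row] in pixels, amid what is visible of it).
- place_of(query, picture): "point" ([column, row] in pixels: a listed point, or the origin of a listed thing).
The state is a dict: "clock": time; "qpos": joint angles; "qd": joint speeds; "effort": joint torques, N m; "position": TCP position; "ee_rot": TCP orientation; "contact_force": force on the tool from outside, world axes, zero at the start; "moment": the same for the moment, N m; "width": finger opening in m; "gripper_force": force on a finger pad.
Only numpy, scipy, OpenCV 4.12 (cv2) and the standard library are available. Lean on these libraries where they do the work, as an engineer would, in place of code of your own. Each camera call takes 0.05 s, during which the arm holds its last target. There are 200 camera calls.

## Task

Blank off the dry-bath station for its heat-up run. Put any dust caps in the cap tray; working from left to right, lower the depth rod to the bottom of each of the three wells to find its depth, and give each well the blanking plug that fits it, standing on the bottom with its shoulder level with the mouth of the well. Put the rod back upright in its stand, and only when all that is done press the spring treadle right down to its stop to start the run, and let it come up again, leaving the other things on the bench where they are.

Things in the scene. Friction and masses are not known exactly. Their poses are not given: they have to be found in the camera images.
- base: dry-bath station, a grey plate 150 x 330 x 12 mm fixed to the bench; origin at the centre of its underside, z up. Along its y axis stand three well blocks (at y = +115, +43 and -29 mm, x = 0); at its right end (y = -115 mm) a white control housing 78 mm high over the bench (x = +6 to +68 mm), with the treadle on the robot's side of it.
- treadle (a joint): spring treadle: dark plate 50 mm wide, 74 mm long with a rubber pad, hinged at its far end along the station's y axis and sloping up towards the robot. 0 = up (at rest), 0.32 rad = down on its stop, the plate level, 22 mm above the bench. About 5 N on the pad starts it, about 12 N holds it on its stop; it springs up when released.
- tread (a point): point to press, on top of the treadle's rubber pad, 58 mm from its hinge towards the robot; moves with the treadle: it is about 45 mm above the bench at rest and goes down 18 mm.
- mouth_1 (a point): centre of the mouth of the well of block 1 (left), 70 mm above the bench. Aluminium block 54 x 54 x 58 mm, fixed on the station, with one round blind well 34 mm across down from its top. The well is 20, 30, 40 or 50 mm deep, varying by start; no two wells are alike. Its floor is flat, fixed and black.
- mouth_2 (a point): centre of the mouth of the well of block 2 (middle), 70 mm above the bench. Aluminium block 54 x 54 x 58 mm, fixed on the station, with one round blind well 34 mm across down from its top. The well is 20, 30, 40 or 50 mm deep, varying by start; no two wells are alike. Its floor is flat, fixed and black.
- mouth_3 (a point): centre of the mouth of the well of block 3 (right, next to the treadle), 70 mm above the bench. Aluminium block 54 x 54 x 58 mm, fixed on the station, with one round blind well 34 mm across down from its top. The well is 20, 30, 40 or 50 mm deep, varying by start; no two wells are alike. Its floor is flat, fixed and black.
- plug_20: blanking plug 20: upright metal cylinder 30 mm across and 20 mm long (aluminium on a heavier steel foot), with a black round knob 16 mm across and 24 mm high standing on it; 44 mm high in all. The length of the metal part tells the four plugs apart (20, 30, 40, 50 mm). Origin at the centre of its underside, z up. Loose; take it by the knob. Weighs 54 g.
- shoulder_20 (a point): centre of the shoulder of plug 20, where the knob meets the metal cylinder, 20 mm above its underside.
- plug_30: blanking plug 30: upright metal cylinder 30 mm across and 30 mm long (aluminium on a heavier steel foot), with a black round knob 16 mm across and 24 mm high standing on it; 54 mm high in all. The length of the metal part tells the four plugs apart (20, 30, 40, 50 mm). Origin at the centre of its underside, z up. Loose; take it by the knob. Weighs 66 g.
- shoulder_30 (a point): centre of the shoulder of plug 30, where the knob meets the metal cylinder, 30 mm above its underside.
- plug_40: blanking plug 40: upright metal cylinder 30 mm across and 40 mm long (aluminium on a heavier steel foot), with a black round knob 16 mm across and 24 mm high standing on it; 64 mm high in all. The length of the metal part tells the four plugs apart (20, 30, 40, 50 mm). Origin at the centre of its underside, z up. Loose; take it by the knob. Weighs 78 g.
- shoulder_40 (a point): centre of the shoulder of plug 40, where the knob meets the metal cylinder, 40 mm above its underside.
- plug_50: blanking plug 50: upright metal cylinder 30 mm across and 50 mm long (aluminium on a heavier steel foot), with a black round knob 16 mm across and 24 mm high standing on it; 74 mm high in all. The length of the metal part tells the four plugs apart (20, 30, 40, 50 mm). Origin at the centre of its underside, z up. Loose; take it by the knob. Weighs 90 g.
- shoulder_50 (a point): centre of the shoulder of plug 50, where the knob meets the metal cylinder, 50 mm above its underside.
- rod: depth rod, upright in its stand: steel shaft 9 mm across with a black square grip 18 x 18 x 44 mm at its upper end; 144 mm long in all, 80 g. Origin at the lower tip, z up along the rod; the grip runs from 100 to 144 mm, its flats square to the rod's x and y axes.
- rod_tip (a point): lower tip of the depth rod (the body's origin). The discs that form the floors of the wells are called shim_a to shim_d; which disc lies in which well varies, and one is out of sight in the housing.
- stand: rod stand, grey block 56 x 56 x 50 mm fixed to the bench, with one round hole, 12 mm across and 42 mm deep, in the middle of its top; origin at the centre of its underside (the hole's floor is 8 mm above it).
- cap_1: dust cap lying on the well of block 1; None where that well has no cap. White disc 46 mm across and 5 mm thick, under it a spigot 29 mm across and 6 mm long that dips loosely into the well, on top a grip bar 34 x 12 mm, 24 mm high, along the cap's x axis; 30 g. Origin at the centre of the spigot's underside, z up; the bar runs from 11 to 35 mm above it.
- cap_2: dust cap lying on the well of block 2; None where that well has no cap. White disc 46 mm across and 5 mm thick, under it a spigot 29 mm across and 6 mm long that dips loosely into the well, on top a grip bar 34 x 12 mm, 24 mm high, along the cap's x axis; 30 g. Origin at the centre of the spigot's underside, z up; the bar runs from 11 to 35 mm above it.
- cap_3: dust cap lying on the well of block 3; None where that well has no cap. White disc 46 mm across and 5 mm thick, under it a spigot 29 mm across and 6 mm long that dips loosely into the well, on top a grip bar 34 x 12 mm, 24 mm high, along the cap's x axis; 30 g. Origin at the centre of the spigot's underside, z up; the bar runs from 11 to 35 mm above it.
- tray: cap tray, open grey tray 120 x 180 mm outside (180 along its y axis), walls 4 mm thick and 18 mm high, inner floor 4 mm above the bench, fixed to the bench at the robot's right; origin at the centre of its underside.
- timer: bystander: bench timer, 41 x 62 x 65 mm; origin at the centre of its underside.
- amber_bottle: bystander: brown bottle, 54 mm across, 102 mm high; origin at the centre of its underside.
- jar: bystander: white jar with a green cap, 41 mm across, 46 mm high; origin at the centre of its underside.

How it is judged:
On the way, in this order (a step that is already met when the one before it is completed fails the run):
1. the held depth rod touches the bottom of the well of block 1 (horizontal distance between rod_tip and mouth_1 below 0.014 m and z of rod_tip in the frame of mouth_1 below -0.012 m and (contact force between rod and shim_a_c0 above 0.3 N or contact force between rod and shim_b_c0 above 0.3 N or contact force between rod and shim_c_c0 above 0.3 N or contact force between rod and shim_d_c0 above 0.3 N) and contact force between the fingers and rod above 1 N), for 0.1 s.
2. the held depth rod touches the bottom of the well of block 2 (horizontal distance between rod_tip and mouth_2 below 0.014 m and z of rod_tip in the frame of mouth_2 below -0.012 m and (contact force between rod and shim_a_c0 above 0.3 N or contact force between rod and shim_b_c0 above 0.3 N or contact force between rod and shim_c_c0 above 0.3 N or contact force between rod and shim_d_c0 above 0.3 N) and contact force between the fingers and rod above 1 N), for 0.1 s.
3. the held depth rod touches the bottom of the well of block 3 (horizontal distance between rod_tip and mouth_3 below 0.014 m and z of rod_tip in the frame of mouth_3 below -0.012 m and (contact force between rod and shim_a_c0 above 0.3 N or contact force between rod and shim_b_c0 above 0.3 N or contact force between rod and shim_c_c0 above 0.3 N or contact force between rod and shim_d_c0 above 0.3 N) and contact force between the fingers and rod above 1 N), for 0.1 s.
4. with every well plugged level, the caps in the tray and the rod back in its stand, the treadle is down on its stop (value of joint treadle above 0.29 rad and ((horizontal distance between shoulder_20 and mouth_1 below 0.006 m and z of shoulder_20 in the frame of mouth_1 between -0.003 and 0.003 m and angle between plug_20's own z axis and vertical below 0.12 rad) or (horizontal distance between shoulder_30 and mouth_1 below 0.006 m and z of shoulder_30 in the frame of mouth_1 between -0.003 and 0.003 m and angle between plug_30's own z axis and vertical below 0.12 rad) or (horizontal distance between shoulder_40 and mouth_1 below 0.006 m and z of shoulder_40 in the frame of mouth_1 between -0.003 and 0.003 m and angle between plug_40's own z axis and vertical below 0.12 rad) or (horizontal distance between shoulder_50 and mouth_1 below 0.006 m and z of shoulder_50 in the frame of mouth_1 between -0.003 and 0.003 m and angle between plug_50's own z axis and vertical below 0.12 rad)) and ((horizontal distance between shoulder_20 and mouth_2 below 0.006 m and z of shoulder_20 in the frame of mouth_2 between -0.003 and 0.003 m and angle between plug_20's own z axis and vertical below 0.12 rad) or (horizontal distance between shoulder_30 and mouth_2 below 0.006 m and z of shoulder_30 in the frame of mouth_2 between -0.003 and 0.003 m and angle between plug_30's own z axis and vertical below 0.12 rad) or (horizontal distance between shoulder_40 and mouth_2 below 0.006 m and z of shoulder_40 in the frame of mouth_2 between -0.003 and 0.003 m and angle between plug_40's own z axis and vertical below 0.12 rad) or (horizontal distance between shoulder_50 and mouth_2 below 0.006 m and z of shoulder_50 in the frame of mouth_2 between -0.003 and 0.003 m and angle between plug_50's own z axis and vertical below 0.12 rad)) and ((horizontal distance between shoulder_20 and mouth_3 below 0.006 m and z of shoulder_20 in the frame of mouth_3 between -0.003 and 0.003 m and angle between plug_20's own z axis and vertical below 0.12 rad) or (horizontal distance between shoulder_30 and mouth_3 below 0.006 m and z of shoulder_30 in the frame of mouth_3 between -0.003 and 0.003 m and angle between plug_30's own z axis and vertical below 0.12 rad) or (horizontal distance between shoulder_40 and mouth_3 below 0.006 m and z of shoulder_40 in the frame of mouth_3 between -0.003 and 0.003 m and angle between plug_40's own z axis and vertical below 0.12 rad) or (horizontal distance between shoulder_50 and mouth_3 below 0.006 m and z of shoulder_50 in the frame of mouth_3 between -0.003 and 0.003 m and angle between plug_50's own z axis and vertical below 0.12 rad)) and horizontal distance between rod_tip and stand below 0.006 m and z of rod_tip in the frame of stand below 0.012 m and angle between rod's own z axis and vertical below 0.15 rad and x of cap_1 in the frame of tray between -0.05 and 0.05 m and y of cap_1 in the frame of tray between -0.08 and 0.08 m and height (world z) of each of cap_1, cap_2, cap_3 below 0.035 m and x of cap_2 in the frame of tray between -0.05 and 0.05 m and y of cap_2 in the frame of tray between -0.08 and 0.08 m and x of cap_3 in the frame of tray between -0.05 and 0.05 m and y of cap_3 in the frame of tray between -0.08 and 0.08 m), for 0.2 s.
At the end, for the whole second after the job is handed in: each well holds an upright plug, shoulder within 3 mm of level with the mouth; every dust cap lies in the tray (centre within 50 mm along x, 80 mm along y of the tray's); the rod is upright in its stand, tip within 4 mm of the hole's bottom; the treadle is up; all at rest (((horizontal distance between shoulder_20 and mouth_1 below 0.006 m and z of shoulder_20 in the frame of mouth_1 between -0.003 and 0.003 m and angle between plug_20's own z axis and vertical below 0.12 rad) or (horizontal distance between shoulder_30 and mouth_1 below 0.006 m and z of shoulder_30 in the frame of mouth_1 between -0.003 and 0.003 m and angle between plug_30's own z axis and vertical below 0.12 rad) or (horizontal distance between shoulder_40 and mouth_1 below 0.006 m and z of shoulder_40 in the frame of mouth_1 between -0.003 and 0.003 m and angle between plug_40's own z axis and vertical below 0.12 rad) or (horizontal distance between shoulder_50 and mouth_1 below 0.006 m and z of shoulder_50 in the frame of mouth_1 between -0.003 and 0.003 m and angle between plug_50's own z axis and vertical below 0.12 rad)) and ((horizontal distance between shoulder_20 and mouth_2 below 0.006 m and z of shoulder_20 in the frame of mouth_2 between -0.003 and 0.003 m and angle between plug_20's own z axis and vertical below 0.12 rad) or (horizontal distance between shoulder_30 and mouth_2 below 0.006 m and z of shoulder_30 in the frame of mouth_2 between -0.003 and 0.003 m and angle between plug_30's own z axis and vertical below 0.12 rad) or (horizontal distance between shoulder_40 and mouth_2 below 0.006 m and z of shoulder_40 in the frame of mouth_2 between -0.003 and 0.003 m and angle between plug_40's own z axis and vertical below 0.12 rad) or (horizontal distance between shoulder_50 and mouth_2 below 0.006 m and z of shoulder_50 in the frame of mouth_2 between -0.003 and 0.003 m and angle between plug_50's own z axis and vertical below 0.12 rad)) and ((horizontal distance between shoulder_20 and mouth_3 below 0.006 m and z of shoulder_20 in the frame of mouth_3 between -0.003 and 0.003 m and angle between plug_20's own z axis and vertical below 0.12 rad) or (horizontal distance between shoulder_30 and mouth_3 below 0.006 m and z of shoulder_30 in the frame of mouth_3 between -0.003 and 0.003 m and angle between plug_30's own z axis and vertical below 0.12 rad) or (horizontal distance between shoulder_40 and mouth_3 below 0.006 m and z of shoulder_40 in the frame of mouth_3 between -0.003 and 0.003 m and angle between plug_40's own z axis and vertical below 0.12 rad) or (horizontal distance between shoulder_50 and mouth_3 below 0.006 m and z of shoulder_50 in the frame of mouth_3 between -0.003 and 0.003 m and angle between plug_50's own z axis and vertical below 0.12 rad)) and horizontal distance between rod_tip and stand below 0.006 m and z of rod_tip in the frame of stand below 0.012 m and angle between rod's own z axis and vertical below 0.15 rad and x of cap_1 in the frame of tray between -0.05 and 0.05 m and y of cap_1 in the frame of tray between -0.08 and 0.08 m and height (world z) of each of cap_1, cap_2, cap_3 below 0.035 m and x of cap_2 in the frame of tray between -0.05 and 0.05 m and y of cap_2 in the frame of tray between -0.08 and 0.08 m and x of cap_3 in the frame of tray between -0.05 and 0.05 m and y of cap_3 in the frame of tray between -0.08 and 0.08 m and value of joint treadle below 0.04 rad and linear speed of each of plug_20, plug_30, plug_40, plug_50, rod, cap_1, cap_2, cap_3 below 0.02 m/s); the robot touches nothing.
It fails at once if the treadle is pressed halfway or more before every well is plugged level, the caps are in the tray and the rod is back (value of joint treadle above 0.16 rad and not (((horizontal distance between shoulder_20 and mouth_1 below 0.006 m and z of shoulder_20 in the frame of mouth_1 between -0.003 and 0.003 m and angle between plug_20's own z axis and vertical below 0.12 rad) or (horizontal distance between shoulder_30 and mouth_1 below 0.006 m and z of shoulder_30 in the frame of mouth_1 between -0.003 and 0.003 m and angle between plug_30's own z axis and vertical below 0.12 rad) or (horizontal distance between shoulder_40 and mouth_1 below 0.006 m and z of shoulder_40 in the frame of mouth_1 between -0.003 and 0.003 m and angle between plug_40's own z axis and vertical below 0.12 rad) or (horizontal distance between shoulder_50 and mouth_1 below 0.006 m and z of shoulder_50 in the frame of mouth_1 between -0.003 and 0.003 m and angle between plug_50's own z axis and vertical below 0.12 rad)) and ((horizontal distance between shoulder_20 and mouth_2 below 0.006 m and z of shoulder_20 in the frame of mouth_2 between -0.003 and 0.003 m and angle between plug_20's own z axis and vertical below 0.12 rad) or (horizontal distance between shoulder_30 and mouth_2 below 0.006 m and z of shoulder_30 in the frame of mouth_2 between -0.003 and 0.003 m and angle between plug_30's own z axis and vertical below 0.12 rad) or (horizontal distance between shoulder_40 and mouth_2 below 0.006 m and z of shoulder_40 in the frame of mouth_2 between -0.003 and 0.003 m and angle between plug_40's own z axis and vertical below 0.12 rad) or (horizontal distance between shoulder_50 and mouth_2 below 0.006 m and z of shoulder_50 in the frame of mouth_2 between -0.003 and 0.003 m and angle between plug_50's own z axis and vertical below 0.12 rad)) and ((horizontal distance between shoulder_20 and mouth_3 below 0.006 m and z of shoulder_20 in the frame of mouth_3 between -0.003 and 0.003 m and angle between plug_20's own z axis and vertical below 0.12 rad) or (horizontal distance between shoulder_30 and mouth_3 below 0.006 m and z of shoulder_30 in the frame of mouth_3 between -0.003 and 0.003 m and angle between plug_30's own z axis and vertical below 0.12 rad) or (horizontal distance between shoulder_40 and mouth_3 below 0.006 m and z of shoulder_40 in the frame of mouth_3 between -0.003 and 0.003 m and angle between plug_40's own z axis and vertical below 0.12 rad) or (horizontal distance between shoulder_50 and mouth_3 below 0.006 m and z of shoulder_50 in the frame of mouth_3 between -0.003 and 0.003 m and angle between plug_50's own z axis and vertical below 0.12 rad)) and (horizontal distance between rod_tip and stand below 0.006 m and z of rod_tip in the frame of stand below 0.012 m and angle between rod's own z axis and vertical below 0.15 rad) and (x of cap_1 in the frame of tray between -0.05 and 0.05 m and y of cap_1 in the frame of tray between -0.08 and 0.08 m and height (world z) of cap_1 below 0.035 m) and (x of cap_2 in the frame of tray between -0.05 and 0.05 m and y of cap_2 in the frame of tray between -0.08 and 0.08 m and height (world z) of cap_2 below 0.035 m) and (x of cap_3 in the frame of tray between -0.05 and 0.05 m and y of cap_3 in the frame of tray between -0.08 and 0.08 m and height (world z) of cap_3 below 0.035 m))).
It fails at once if a bystander (timer, bottle, jar) is moved more than 4 cm (distance of any of timer, amber_bottle, jar from where it was at the start of the episode above 0.04 m).
Of cap_1, cap_2, cap_3 only 1 to 3 are there at a start; the rules pass over those that are not, and their reading is None.
At some moment in a run one of plug_20, plug_30, plug_40, plug_50 may be knocked a few centimetres aside while the robot is not near it.
It also fails if it takes over 210 s, if anything falls off the work surface, if the arm or the gripper's body presses on something with over 40 N, if the wrist force passes 120 N, or if a joint passes its speed limit or range.

## Working session

There is one attempt and no reset: what is moved stays moved. The work goes in short steps, Python scripts to look and compute and a tool call to move; the robot and the scene stay as the last step left them, time stands still between calls to the robot, and variables do not carry over. Pictures are saved under pics/ and viewed, at most 14 in all, crops included, and the job is handed in when it is done.

Besides the shell and the picture viewer there is one more tool, called in YAML: its name, and indented under it one key for each argument. apply_moves: Moves the arm, as the interface text tells. Its arguments: {"type":"object","properties":{"deltas":{"type":"array"},"squeeze":{"type":"number"}},"required":["deltas"]}

```bash
mkdir -p pics; ls; cat > h.py <<'E'
import numpy as np, cv2
from scipy.spatial.transform import Rotation as R
from rig import *
def rot(q): return R.from_quat([q[1],q[2],q[3],q[0]]).as_matrix()
def ray(p,px):
    d=rot(p["orientation"])@np.linalg.inv(p["K"])@np.array([px[0],px[1],1.]); return np.array(p["position"]),d
def at(p,px,z):
    o,d=ray(p,px); return o+d*(z-o[2])/d[2]
def proj(p,X):
    c=rot(p["orientation"]).T@(np.array(X)-p["position"]); c=p["K"]@c; return c[:2]/c[2]
def save(p,n,crop=None,s=1):
    f=p["frame"][:,:,::-1]
    if crop: f=f[crop[1]:crop[3],crop[0]:crop[2]]
    cv2.imwrite("pics/"+n+".png",cv2.resize(f,None,fx=s,fy=s,interpolation=cv2.INTER_CUBIC))
E
python3 - <<'E'
from h import *
print(get_state(),nose_length)
H=dict(base=0,treadle=0,mouth_1=.07,plug_20=0,shoulder_20=.02,plug_30=0,plug_40=0,plug_50=0,rod=.008,stand=0,cap_1=.064,tray=0,timer=0,amber_bottle=0,jar=0,tread=.045)
for c in("top","scene"):
    p=get_image(c); save(p,c+"0")
    print(c,p["position"],p["orientation"],p["K"][0])
    for q,z in H.items():
        try:
            for r in place_of(q,p)[:4]:
                if r["score"]>.2: print(q,round(r["score"],2),np.round(r["point"]),np.round(at(p,r["point"],z),3))
        except Exception as e: print(q,e)
E
```

```text
pics
{'clock': 0.0, 'qpos': array([ 1.17196413e+00,  2.76587606e-01,  1.50613452e+00,  3.01648745e-05,
        1.36070300e+00, -1.21006516e-01]), 'qd': array([ 0.00071792,  0.00089144,  0.00091077, -0.00023708, -0.0002949 ,
       -0.00088081]), 'effort': array([ 2.23410420e-04, -4.16808558e+01, -2.45795202e+01, -1.37092547e-04,
        1.14669045e-02,  7.90141115e-06]), 'position': array([0.15750621, 0.55248816, 0.24744335]), 'ee_rot': array([-2.49727523e-04,  1.38469581e-01,  9.90366263e-01, -8.81669785e-04]), 'contact_force': array([-0.87586299,  1.00214585,  0.16270375]), 'moment': array([ 0.033236  , -0.00448875,  0.00480088]), 'gripper_force': 0.0, 'width': 0.08575731879925393} 0.017
top [0.48753891 0.01348706 1.06842147] [ 0.02479358 -0.70527139  0.70820935 -0.02042218] [443.26437472   0.         323.02176079]
base 0.62 [345. 181.] [ 0.588 -0.033  0.   ]
base 0.42 [336. 245.] [ 0.436 -0.009  0.   ]
treadle it knows: amber_bottle, base, cap, jar, mouth, plug, rod, rod_tip, shoulder, stand, timer, tray, tread
mouth_1 0.88 [355. 175.] [ 0.595 -0.052  0.07 ]
mouth_1 0.8 [290. 183.
[... 2912 characters left out ...]
 0.51 [274. 282.] [0.555 0.231 0.   ]
rod 0.73 [375. 232.] [ 0.432 -0.017  0.008]
rod 0.73 [273. 281.] [0.553 0.234 0.008]
stand 0.94 [372. 239.] [0.43 0.   0.  ]
cap_1 0.66 [336. 181.] [ 0.581 -0.064  0.064]
cap_1 0.56 [333. 286.] [0.42  0.195 0.064]
cap_1 0.52 [300. 221.] [0.579 0.095 0.064]
cap_1 0.43 [303. 316.] [0.433 0.282 0.064]
tray 0.92 [417. 180.] [ 0.426 -0.254  0.   ]
tray 0.23 [233. 278.] [0.639 0.276 0.   ]
timer 0.62 [223. 235.] [0.744 0.202 0.   ]
timer 0.55 [381. 269.] [0.37  0.063 0.   ]
amber_bottle 0.83 [248. 212.] [ 0.744  0.109 -0.   ]
amber_bottle 0.35 [234. 278.] [0.637 0.276 0.   ]
jar 0.65 [382. 269.] [0.368 0.064 0.   ]
tread 0.88 [364. 179.] [ 0.533 -0.131  0.045]
```

```bash
python3 - <<'E'
import cv2
a=cv2.imread("pics/top0.png")[80:310,170:490];b=cv2.imread("pics/scene0.png")[140:350,190:470]
cv2.imwrite("pics/a.png",cv2.resize(a,None,fx=2.5,fy=2.5,interpolation=cv2.INTER_CUBIC))
cv2.imwrite("pics/b.png",cv2.resize(b,None,fx=2.8,fy=2.8,interpolation=cv2.INTER_CUBIC))
E
```

```text
(no output)
```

View pics/a.png

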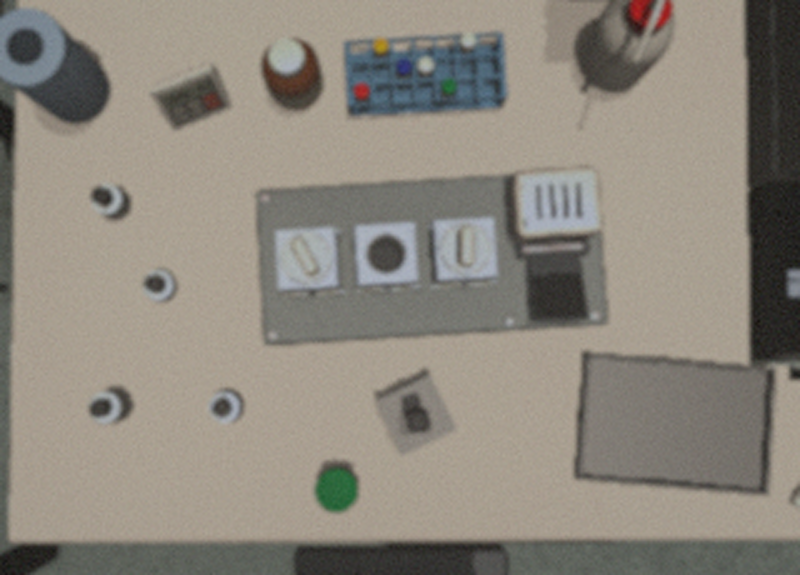

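View pics/b.png

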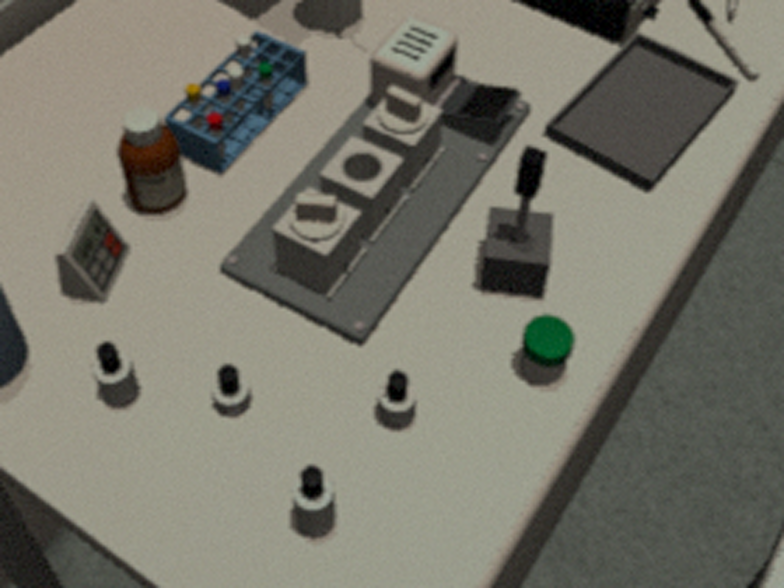

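The pictures show caps on wells 1 and 3, with well 2 open. The four plugs are on the left, the rod is in its stand near the middle, the tray is at the right, and the jar is close to the stand. I'll go above the wells for a close look.

```bash
cat >> h.py <<'E'
def delta(X,yang=None,s=None):
    "tool-axis shift (mm) and turn (deg) to TCP position X with tool y at world angle yang (deg, mod 180)"
    s=s or get_state(); M=rot(s["ee_rot"]); d=M.T@(np.array(X)-s["position"])*1000
    cur=np.degrees(np.arctan2(M[1,1],M[0,1])); t=0
    if yang is not None: t=-((yang-cur+90)%180-90)
    print("shift",np.round(d,1),"turn",round(t,1),"cur ang",round(cur,1),"j6",round(float(s["qpos"][5]),2),"rows",int(np.ceil(max(np.linalg.norm(d)/41.7,abs(t)/7.16)))+1)
E
python3 -c "
from h import *
delta([.50,.03,.30],90)"
```

```text
shift [-472.6 -409.   -51.7] turn -15.9 cur ang 74.1 j6 -0.12 rows 17
```

apply_moves:
  deltas: [85, -295, -256, -32, -16, 85, -295, -256, -32, -16, 85, -295, -256, -32, -16, 85, -295, -256, -32, -16, 85, -295, -256, -32, -16, 85, -295, -256, -32, -16, 85, -295, -256, -32, -16, 85, -295, -256, -32, -16, 85, -295, -256, -32, -16, 85, -295, -256, -32, -16]

```text
clock: 2.43
position: [0.3733, 0.2224, 0.281]
ee_rot: [0.001, 0.001, 1.0, -0.001]
contact_force: [0.1, 0.5, 0.1]
width: 0.0853
gripper_force: 0.0
```

```bash
python3 -c "
from h import *
print(get_state()['position']);delta([.50,.03,.30],90)"
```

```text
[0.37330284 0.22242224 0.28101345]
shift [-127.  -192.3  -18.3] turn -0.1 cur ang 89.9 j6 -1.19 rows 7
```

apply_moves:
  deltas: [85, -127, -192, -18, 0, 85, -127, -192, -18, 0, 85, -127, -192, -18, 0, 85, -127, -192, -18, 0, 85, -127, -192, -18, 0, 85, -127, -192, -18, 0, 85, -127, -192, -18, 0, 85, -127, -192, -18, 0]

```text
clock: 3.1
position: [0.4989, 0.0331, 0.298]
ee_rot: [-0.0, 0.001, 1.0, 0.0]
contact_force: [-1.4, 0.7, 0.2]
width: 0.0851
gripper_force: 0.0
```

```bash
python3 - <<'E'
from h import *
s=get_state();print(s["position"],s["qpos"][5])
p=get_image("wrist"); save(p,"w1")
M=rot(s["ee_rot"]);print("cam in tool",M.T@(np.array(p["position"])-s["position"]),p["K"][0])
for q,z in dict(mouth=.07,cap=.064,tread=.045,base=0,rod=.008,stand=0,jar=0,plug=0).items():
    for r in place_of(q+("_1" if q in("mouth","cap") else "_20" if q=="plug" else ""),p)[:4]:
        if r["score"]>.2: print(q,round(r["score"],2),np.round(r["point"]),np.round(at(p,r["point"],z),4))
E
```

```text
[0.49888222 0.03309966 0.298041  ] -1.6429785522285159
cam in tool [ 0.07025377 -0.00023225 -0.12722871] [301.74814943   0.         321.92221065]
mouth 0.81 [253. 248.] [ 0.5874 -0.056   0.07  ]
mouth 0.79 [367. 239.] [0.5758 0.0893 0.07  ]
mouth 0.56 [310. 244.] [0.5817 0.0176 0.07  ]
mouth 0.35 [468. 212.] [0.5395 0.2123 0.07  ]
cap 0.6 [252. 245.] [ 0.5857 -0.0576  0.064 ]
cap 0.58 [366. 237.] [0.5751 0.0893 0.064 ]
tread 0.75 [186. 201.] [ 0.532  -0.1452  0.045 ]
base 0.93 [287. 228.] [ 0.5866 -0.02    0.    ]
rod 0.97 [291. 123.] [ 0.4349 -0.0082  0.008 ]
rod 0.29 [468. 210.] [0.557  0.2432 0.008 ]
stand 0.73 [290. 124.] [ 0.4354 -0.0107  0.    ]
jar 0.84 [347.  66.] [0.363  0.0653 0.    ]
plug 0.96 [421. 127.] [0.4402 0.1684 0.    ]
plug 0.9 [483. 259.] [0.6377 0.2807 0.    ]
plug 0.75 [498. 129.] [0.4434 0.2739 0.    ]
plug 0.62 [457. 206.] [0.5525 0.2308 0.    ]
```

View pics/w1.png

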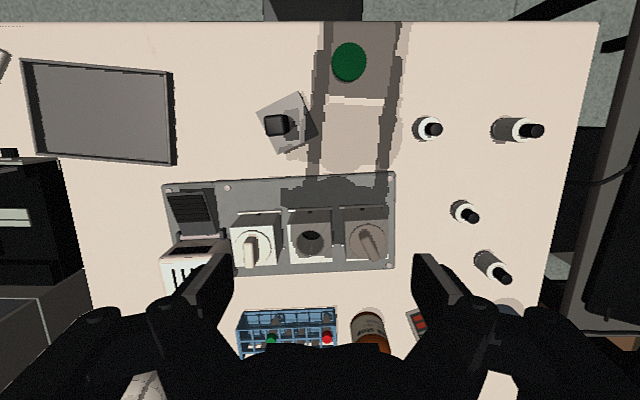

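```bash
python3 -c "
from h import *
delta([.5755,.0893,.14],118);delta([.5755,.0893,.095],118)"
```

```text
shift [-77.5  54.3 158.5] turn -27.8 cur ang 90.2 j6 -1.64 rows 6
shift [-77.5  54.3 203.5] turn -27.8 cur ang 90.2 j6 -1.64 rows 7
```

apply_moves:
  deltas: [60, -77, 55, 158, -28, 60, -77, 55, 158, -28, 60, -77, 55, 158, -28, 60, -77, 55, 158, -28, 60, -77, 55, 158, -28, 60, -77, 55, 158, -28, 60, -77, 55, 203, -28, 60, -77, 55, 203, -28, 60, -77, 55, 203, -28, 10, -77, 55, 203, -28, 10, -77, 55, 203, -28, 10, -77, 55, 203, -28]
  squeeze: 25

```text
clock: 4.55
position: [0.5767, 0.0891, 0.0977]
ee_rot: [0.002, -0.242, 0.97, -0.0]
contact_force: [-0.5, 0.2, -0.7]
width: 0.0244
gripper_force: 0.0
```

apply_moves:
  deltas: [8, 0, 0, 0, 0, 8, 0, 0, 0, 0, 8, 0, 0, 0, 0, 8, 0, 0, 0, 0]

```text
clock: 4.88
position: [0.5764, 0.0891, 0.0972]
ee_rot: [0.002, -0.243, 0.97, -0.0]
contact_force: [-1.3, -0.3, 6.7]
width: 0.0115
gripper_force: 28.0
```

```bash
python3 -c "
from h import *
s=get_state();print(s['position'],s['width'],s['gripper_force'],s['contact_force'])
delta([.5755,.0893,.22]);delta([.426,-.215,.22],90);delta([.426,-.215,.037],90)"
```

```text
[0.57641657 0.08913231 0.09723701] 0.011459564097039295 27.955706119537354 [-1.27225956 -0.28257627  6.65804626]
shift [   0.4    0.4 -122.8] turn 0 cur ang 118.1 j6 -2.03 rows 4
shift [ 275.5 -197.7 -123.3] turn 28.1 cur ang 118.1 j6 -2.03 rows 10
shift [ 276.  -197.4   59.7] turn 28.1 cur ang 118.1 j6 -2.03 rows 10
```

apply_moves:
  deltas: [8, 0, 0, -60, 0, 8, 0, 0, -123, 0, 8, 0, 0, -123, 0, 8, 276, -198, -123, 28, 8, 276, -198, -123, 28, 8, 276, -198, -123, 28, 8, 276, -198, -123, 28, 8, 276, -198, -123, 28, 8, 276, -198, -123, 28, 8, 276, -198, -123, 28, 8, 276, -198, -123, 28, 8, 276, -198, -123, 28]

```text
clock: 5.88
position: [0.4224, -0.2208, 0.2188]
ee_rot: [-0.0, 0.002, 1.0, -0.002]
contact_force: [-0.4, 0.5, -1.2]
width: 0.0113
gripper_force: 26.9
```

```bash
python3 -c "
from h import *
s=get_state();print(s['position'],s['width'],s['gripper_force'],s['contact_force'])
p=get_image('wrist');save(p,'w2')
r=place_of('tray',p)[0];print(r,at(p,r['point'],0))
delta([.426,-.215,.039],90)"
```

```text
[ 0.42242253 -0.22076961  0.21880242] 0.011255025423797811 26.941840946674347 [-0.37325498  0.46876889 -1.16969736]
{'point': [293.9, 182.2], 'score': 0.71} [ 0.42370905 -0.25510864  0.        ]
shift [ -1.6   2.1 179.6] turn -0.2 cur ang 89.8 j6 -2.19 rows 6
```

View pics/w2.png

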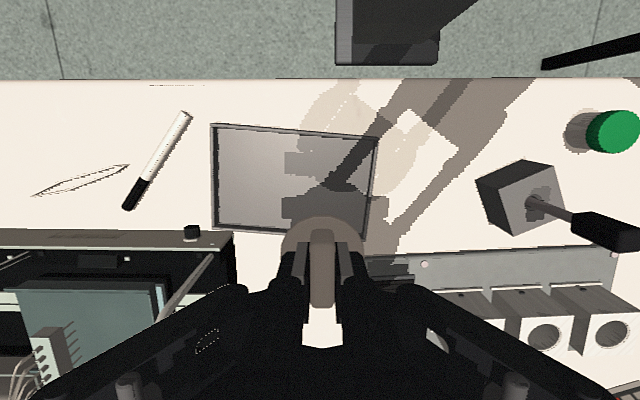

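The cap is held level above the tray, and wells 1 and 2 are open. I'll lower it and let go.

apply_moves:
  deltas: [8, 0, 0, 40, 0, 8, 0, 0, 80, 0, 8, 0, 0, 120, 0, 8, 0, 0, 155, 0, 8, 0, 0, 172, 0, 8, 0, 0, 179, 0, 8, 0, 0, 179, 0, 8, 0, 0, 179, 0, 35, 0, 0, 179, 0, 35, 0, 0, 179, 0, 35, 0, 0, 179, 0, 35, 0, 0, 100, 0]

```text
clock: 6.98
position: [0.4212, -0.2126, 0.0762]
ee_rot: [-0.006, -0.001, 1.0, 0.004]
contact_force: [-0.1, -0.1, -0.9]
width: 0.035
gripper_force: 0.0
```

```bash
python3 -c "
from h import *
s=get_state();print(s['position'],s['width'],s['gripper_force'],s['contact_force'])
delta([.5875,-.056,.22],84);delta([.5875,-.056,.14],84)"
```

```text
[ 0.42119884 -0.21259032  0.07621274] 0.034964336135319844 0.0 [-0.13685392 -0.12619368 -0.9269286 ]
shift [-164.9  157.5 -144.4] turn 6.1 cur ang 90.1 j6 -2.19 rows 8
shift [-165.8  156.9  -64.4] turn 6.1 cur ang 90.1 j6 -2.19 rows 7
```

apply_moves:
  deltas: [35, 0, 0, -100, 0, 35, 0, 0, -100, 0, 45, -165, 157, -105, 6, 45, -165, 157, -105, 6, 45, -165, 157, -105, 6, 45, -165, 157, -105, 6, 45, -165, 157, -105, 6, 45, -165, 157, -105, 6, 45, -165, 157, -105, 6, 45, -165, 157, -105, 6]

```text
clock: 7.82
position: [0.5904, -0.0573, 0.1861]
ee_rot: [0.0, 0.05, 0.999, -0.0]
contact_force: [1.5, -1.1, 0.6]
width: 0.0451
gripper_force: 0.0
```

```bash
python3 - <<'E'
from h import *
p=get_image("wrist"); save(p,"w3")
for q,z in dict(mouth=.07,cap=.064,tread=.045,base=0,rod=.008,stand=0).items():
    for r in place_of(q+("_1" if q in("mouth","cap") else ""),p)[:4]:
        if r["score"]>.2: print(q,round(r["score"],2),np.round(r["point"]),np.round(at(p,r["point"],z),4))
s=get_state();print(s['position'],s['width'])
delta([.587,-.056,.14],84);delta([.587,-.056,.097],84)
E
```

```text
mouth 0.72 [414. 184.] [0.5798 0.0195 0.07  ]
mouth 0.65 [362.  14.] [ 0.4527 -0.015   0.07  ]
cap 0.82 [130.  31.] [ 0.4447 -0.1852  0.064 ]
cap 0.66 [325. 195.] [ 0.5835 -0.0546  0.064 ]
tread 0.88 [219. 146.] [ 0.535 -0.143  0.045]
tread 0.24 [92. 32.] [ 0.4364 -0.2262  0.045 ]
base 0.82 [355. 176.] [ 0.5825 -0.0219  0.    ]
stand 0.68 [356.  15.] [ 0.4332 -0.0104  0.    ]
[ 0.58919686 -0.05907111  0.18608631] 0.04517774395790722
shift [ 2.5  2.8 46.1] turn -0.0 cur ang 84.0 j6 -1.68 rows 3
shift [ 2.5  2.8 89.1] turn -0.0 cur ang 84.0 j6 -1.68 rows 4
```

View pics/w3.png

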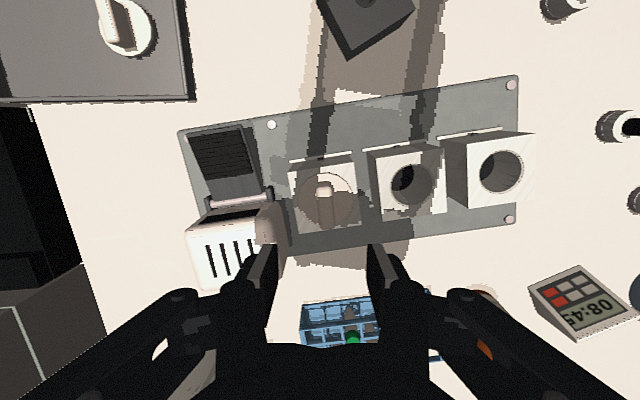

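Cap 1 stands in the tray. Cap 3 is below the gripper, with its bar in line with the jaws.

apply_moves:
  deltas: [45, 4, 3, 40, 0, 45, 4, 3, 46, 0, 45, 4, 3, 75, 0, 45, 4, 3, 88, 0, 45, 4, 3, 88, 0, 8, 4, 3, 88, 0, 8, 4, 3, 88, 0, 8, 4, 3, 88, 0, 8, 4, 3, 88, 0, 8, 4, 3, 88, 0]

```text
clock: 9.0
position: [0.5873, -0.0551, 0.0996]
ee_rot: [0.002, 0.052, 0.999, -0.0]
contact_force: [-0.9, -0.6, 5.2]
width: 0.0114
gripper_force: 29.0
```

```bash
python3 -c "
from h import *
s=get_state();print(s['position'],s['width'],s['gripper_force'],s['contact_force'])
delta([.585,-.055,.22]);delta([.423,-.3,.22],92);delta([.423,-.30,.039],92)"
```

```text
[ 0.58732097 -0.05508295  0.09957936] 0.011357651747084226 29.042558670043945 [-0.85306549 -0.58163655  5.23492269]
shift [   1.9   -0.2 -120.4] turn 0 cur ang 84.1 j6 -1.68 rows 4
shift [ 137.8 -260.6 -120.8] turn -7.9 cur ang 84.1 j6 -1.68 rows 9
shift [ 138.4 -260.5   60.2] turn -7.9 cur ang 84.1 j6 -1.68 rows 9
```

apply_moves:
  deltas: [8, 0, 0, -60, 0, 8, 0, 0, -110, 0, 8, 0, 0, -120, 0, 8, 138, -261, -120, -8, 8, 138, -261, -120, -8, 8, 138, -261, -120, -8, 8, 138, -261, -120, -8, 8, 138, -261, -120, -8, 8, 138, -261, -120, -8, 8, 138, -261, -120, -8, 8, 138, -261, -120, -8, 8, 138, -261, -120, -8]

```text
clock: 10.0
position: [0.4206, -0.3022, 0.2182]
ee_rot: [0.0, -0.016, 1.0, -0.0]
contact_force: [0.2, -0.1, -0.5]
width: 0.0109
gripper_force: 28.3
```

```bash
python3 -c "
from h import *
s=get_state();print(s['position'],s['width'],s['gripper_force'],s['contact_force'])
delta([.423,-.30,.04],92)"
```

```text
[ 0.42058943 -0.30222845  0.2182281 ] 0.010931664759038076 28.295887112617493 [ 0.19689196 -0.12653358 -0.51523593]
shift [ -2.5   2.2 178.2] turn -0.2 cur ang 91.8 j6 -2.36 rows 6
```

apply_moves:
  deltas: [8, 0, 0, 40, 0, 8, 0, 0, 80, 0, 8, 0, 0, 120, 0, 8, 0, 0, 155, 0, 8, 0, 0, 172, 0, 8, 0, 0, 178, 0, 8, 0, 0, 178, 0, 8, 0, 0, 178, 0, 35, 0, 0, 178, 0, 35, 0, 0, 178, 0, 35, 0, 0, 178, 0, 35, 0, 0, 140, 0]

```text
clock: 11.0
position: [0.4187, -0.2968, 0.0731]
ee_rot: [-0.005, -0.018, 1.0, 0.005]
contact_force: [0.8, -0.5, 0.0]
width: 0.0349
gripper_force: 0.0
```

apply_moves:
  deltas: [50, 0, 0, -40, 0, 50, 0, 0, -80, 0, 50, 0, 0, -120, 0, 50, 0, 0, -160, 0, 50, 0, 0, -160, 0, 50, 0, 0, -160, 0]

```text
clock: 11.5
position: [0.4232, -0.3012, 0.241]
ee_rot: [0.003, -0.018, 1.0, -0.002]
contact_force: [0.2, 0.8, -1.0]
width: 0.05
gripper_force: 0.0
```

```bash
python3 - <<'E'
from h import *
s=get_state();print(s['position'],s['width'],s['qpos'])
p=get_image("scene")
save(p,"s2",(340,130,500,290),4)
for r in place_of("rod",p)[:2]+place_of("stand",p)[:2]+place_of("cap_1",p)[:3]: print(r)
delta([.435,-.009,.24])
E
```

```text
[ 0.42318888 -0.3011574   0.24101621] 0.04995110011229927 [-7.52624485e-01  1.92953595e-01  1.63702503e+00  1.77764219e-04
  1.30460097e+00 -2.35975303e+00]
{'point': [374.8, 231.6], 'score': 0.63}
{'point': [302.2, 315.9], 'score': 0.43}
{'point': [372.8, 232.6], 'score': 0.57}
{'point': [273.9, 282.6], 'score': 0.73}
{'point': [411.2, 185.2], 'score': 0.68}
{'point': [423.8, 171.4], 'score': 0.46}
shift [-24.4 289.7  -3.1] turn 0 cur ang 92.1 j6 -2.36 rows 8
```

View pics/s2.png

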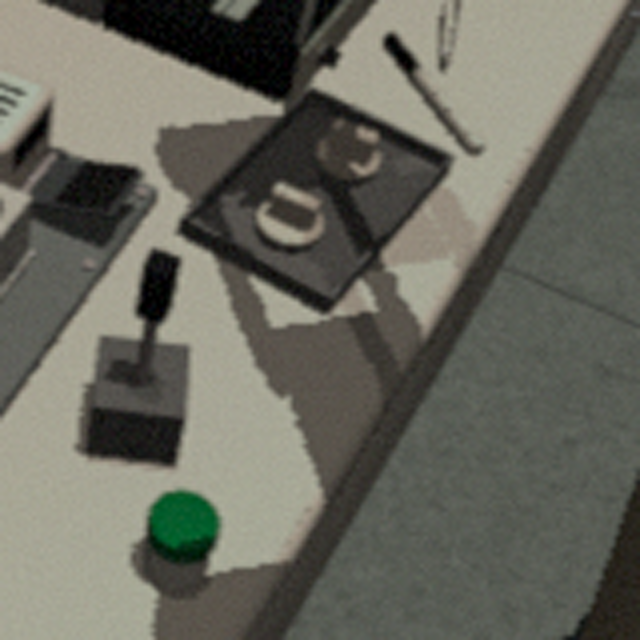

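Both caps are in the tray. The rod is next.

apply_moves:
  deltas: [60, -24, 290, -50, 0, 60, -24, 290, -50, 0, 60, -24, 290, -50, 0, 60, -24, 290, -50, 0, 60, -24, 290, -50, 0, 60, -24, 290, -50, 0, 60, -24, 290, -50, 0, 60, -24, 290, -50, 0, 60, -24, 290, -50, 0, 60, -24, 290, -50, 0]

```text
clock: 12.53
position: [0.435, -0.0096, 0.2867]
ee_rot: [-0.001, -0.019, 1.0, -0.0]
contact_force: [-0.0, -0.3, 0.9]
width: 0.0602
gripper_force: 0.0
```

```bash
python3 - <<'E'
from h import *
p=get_image("wrist")
s=get_state();print(s['position'],s['width'],s['qpos'][5])
u,v=proj(p,[.435,-.009,.12]).astype(int);print(u,v)
save(p,"w4",(max(u-90,0),max(v-90,0),u+90,v+90),4)
for q,z in dict(mouth_1=.07,rod=.008,stand=0,jar=0).items():
    for r in place_of(q,p)[:3]:
        if r["score"]>.2: print(q,round(r["score"],2),np.round(r["point"]),np.round(at(p,r["point"],z),4))
for r in find_in("rod",p)[:2]: print(r,at(p,r["point"],.152),at(p,r["point"],.13))
E
```

```text
[ 0.43509785 -0.01028367  0.28677395] 0.059948960053885864 -1.7897378685084904
323 191
mouth_1 0.83 [282. 294.] [ 0.5841 -0.0565  0.07  ]
mouth_1 0.82 [340. 294.] [0.5822 0.0189 0.07  ]
mouth_1 0.72 [396. 293.] [0.5774 0.0904 0.07  ]
rod 0.74 [325. 174.] [ 0.437  -0.0058  0.008 ]
stand 0.64 [172. 160.] [ 0.4264 -0.2168  0.    ]
stand 0.6 [320. 167.] [ 0.4289 -0.0138  0.    ]
stand 0.39 [491. 266.] [ 0.5698  0.251  -0.    ]
{'point': [323.3, 192.9], 'score': 0.62} [ 0.42855965 -0.00917731  0.152     ] [ 0.43388361 -0.00890734  0.13      ]
```

View pics/w4.png

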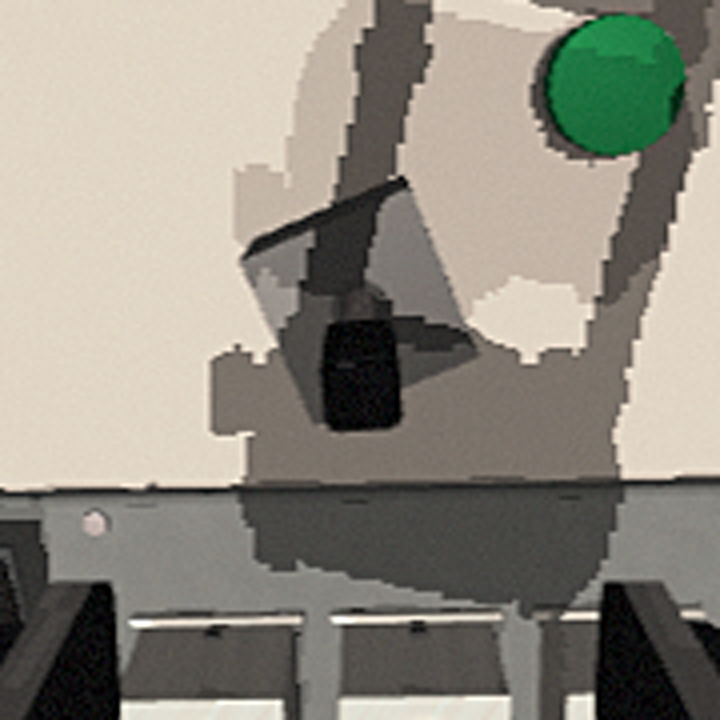

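```bash
python3 - <<'E'
from h import *
p=get_image("wrist");s=get_state();print(s['position'])
for c in [(364,397),(327,365),(400,363),(330,430),(400,428)]: print(at(p,(233+c[0]/4,101+c[1]/4),.152))
print(at(p,(233+362/4,101+285/4),.05))
g=[(242,258),(405,180),(478,350),(318,420)]
a=np.array([at(p,(233+c[0]/4,101+c[1]/4),.05) for c in g]);print(a,a.mean(0))
E
```

```text
[ 0.43543638 -0.01055533  0.2876478 ]
[ 0.43615895 -0.00933957  0.152     ]
[ 0.42901705 -0.01787457  0.152     ]
[ 0.4280196  -0.00156192  0.152     ]
[ 0.44417758 -0.01679479  0.152     ]
[ 0.44317933 -0.00091293  0.152     ]
[ 0.42831326 -0.00962544  0.05      ]
[[ 0.42125291 -0.0462696   0.05      ]
 [ 0.39634949  0.0020977   0.05      ]
 [ 0.4474301   0.02696419  0.05      ]
 [ 0.47162544 -0.02200309  0.05      ]] [ 0.43416448 -0.0098027   0.05      ]
```

apply_moves:
  deltas: [45, 0, 1, 40, -1, 45, 0, 1, 80, -1, 45, 0, 1, 120, -1, 45, 0, 1, 145, -1, 45, 0, 1, 157, -1, 45, 0, 1, 157, -1, 45, 0, 1, 157, -1, 10, 0, 1, 157, -1, 10, 0, 1, 157, -1, 10, 0, 1, 157, -1, 10, 0, 1, 157, -1, 10, 0, 1, 157, -1]
  squeeze: 60

```text
clock: 13.88
position: [0.4366, -0.0087, 0.1324]
ee_rot: [0.002, -0.027, 1.0, -0.0]
contact_force: [-0.1, -0.3, 6.7]
width: 0.0173
gripper_force: 58.6
```

```bash
python3 -c "
from h import *
s=get_state();print(s['position'],s['width'],s['gripper_force'],s['contact_force'])
delta([.435,-.0095,.24]);delta([.577,.0898,.24])"
```

```text
[ 0.43662683 -0.00874386  0.13238303] 0.017315563239150483 58.64056348800659 [-0.14411699 -0.32833627  6.67207231]
shift [   1.3   -0.8 -107.6] turn 0 cur ang 93.1 j6 -1.8 rows 4
shift [-145.9   90.7 -107.2] turn 0 cur ang 93.1 j6 -1.8 rows 6
```

apply_moves:
  deltas: [10, 0, 0, -40, 0, 10, 0, 0, -80, 0, 10, 0, 0, -108, 0, 10, 0, 0, -108, 0, 10, -146, 91, -107, 0, 10, -146, 91, -107, 0, 10, -146, 91, -107, 0, 10, -146, 91, -107, 0, 10, -146, 91, -107, 0, 10, -146, 91, -107, 0, 10, -146, 91, -107, 0, 10, -146, 91, -107, 0]

```text
clock: 14.88
position: [0.5748, 0.0896, 0.2375]
ee_rot: [-0.001, -0.027, 1.0, -0.0]
contact_force: [0.6, 0.4, -1.2]
width: 0.0172
gripper_force: 59.3
```

```bash
python3 - <<'E'
from h import *
p=get_image("wrist");s=get_state();print(s['position'],s['width'],s['contact_force'])
save(p,"w5")
for q,z in dict(mouth_1=.07,rod_tip=.114).items():
    for r in place_of(q,p)[:3]:
        if r["score"]>.2: print(q,round(r["score"],2),np.round(r["point"]),np.round(at(p,r["point"],z),4))
delta([.5765,.09,.1724])
E
```

```text
[0.57482498 0.08943388 0.23782708] 0.017032979676048433 [-0.69188731  0.35583076 -1.36973291]
mouth_1 0.94 [178. 194.] [ 0.5847 -0.0555  0.07  ]
mouth_1 0.87 [320. 193.] [0.5769 0.0869 0.07  ]
mouth_1 0.83 [250. 197.] [0.5844 0.0165 0.07  ]
rod_tip 0.98 [324. 203.] [0.5742 0.0909 0.114 ]
rod_tip 0.72 [484. 244.] [0.6054 0.236  0.114 ]
shift [-1.3  0.5 65.9] turn 0 cur ang 93.0 j6 -1.59 rows 3
```

View pics/w5.png

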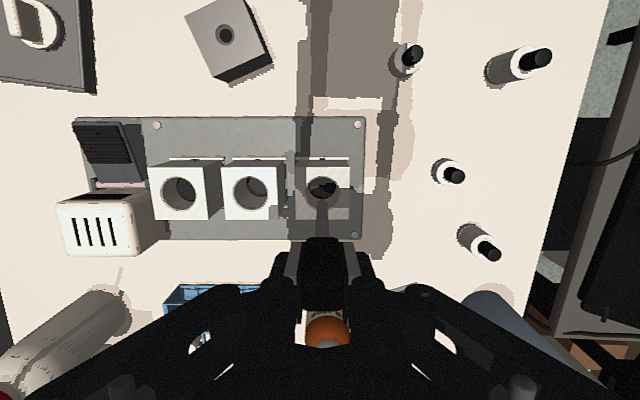

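The rod is held straight and its tip is over well 1, so I can probe.

apply_moves:
  deltas: [10, -2, -1, 30, 0, 10, -2, -1, 45, 0, 10, -2, -1, 55, 0, 10, -2, -1, 60, 0, 10, -2, -1, 63, 0, 10, -2, -1, 65, 0, 10, -2, -1, 67, 0, 10, -2, -1, 67, 0, 10, -2, -1, 67, 0]

```text
clock: 15.78
position: [0.5787, 0.0894, 0.1715]
ee_rot: [0.001, -0.027, 1.0, 0.0]
contact_force: [-0.7, 0.2, -1.6]
width: 0.0169
gripper_force: 59.3
```

apply_moves:
  deltas: [10, 0, 0, 4, 0, 10, 0, 0, 6, 0, 10, 0, 0, 8, 0, 10, 0, 0, 10, 0, 10, 0, 0, 10, 0, 10, 0, 0, 10, 0]

```text
clock: 16.28
position: [0.5783, 0.0894, 0.1607]
ee_rot: [-0.0, -0.027, 1.0, 0.0]
contact_force: [-0.7, -0.2, -0.1]
width: 0.0176
gripper_force: 59.3
```

apply_moves:
  deltas: [10, 0, 0, 4, 0, 10, 0, 0, 6, 0, 10, 0, 0, 8, 0, 10, 0, 0, 9, 0, 10, 0, 0, 9, 0, 10, 0, 0, 9, 0]

```text
clock: 16.78
position: [0.5786, 0.0894, 0.1544]
ee_rot: [0.001, -0.027, 1.0, 0.0]
contact_force: [-2.9, 0.4, 11.6]
width: 0.0173
gripper_force: 61.4
```

apply_moves:
  deltas: [10, 0, 0, 0, 0, 10, 0, 0, 0, 0, 10, 0, 0, -30, 0, 10, 0, 0, -65, 0, 10, 0, 0, -65, 0, 10, 0, -40, -65, 0, 10, -1, -72, -65, 0, 10, -1, -72, -65, 0, 10, -1, -72, -65, 0, 10, -1, -72, -40, 0, 10, -1, -72, -30, 0, 10, -1, -72, -30, 0]

```text
clock: 17.78
position: [0.5808, 0.0185, 0.1788]
ee_rot: [-0.003, -0.027, 1.0, 0.001]
contact_force: [-0.7, 0.9, -1.5]
width: 0.0175
gripper_force: 59.5
```

```bash
python3 - <<'E'
from h import *
p=get_image("wrist");s=get_state();print(s['position'],s['width'],s['contact_force'])
for q,z in dict(mouth_1=.07,rod_tip=.05).items():
    for r in place_of(q,p)[:3]:
        if r["score"]>.2: print(q,round(r["score"],2),np.round(r["point"]),np.round(at(p,r["point"],z),4))
delta([.583,.017,.1720])
E
```

```text
[0.58182944 0.01846164 0.18024364] 0.01745452621704992 [-0.32664902  0.27898995 -2.23000088]
mouth_1 0.74 [407. 209.] [0.5777 0.0878 0.07  ]
mouth_1 0.73 [232. 211.] [ 0.5871 -0.0553  0.07  ]
mouth_1 0.6 [323. 213.] [0.5842 0.019  0.07  ]
rod_tip 0.57 [320. 203.] [0.5816 0.0169 0.05  ]
shift [ 0.5 -1.1 10.2] turn 0 cur ang 93.1 j6 -1.71 rows 2
```

apply_moves:
  deltas: [10, -1, 0, 4, 0, 10, -1, 0, 7, 0, 10, -1, 0, 9, 0, 10, -1, 0, 9, 0, 10, -1, 0, 9, 0]

```text
clock: 18.35
position: [0.5842, 0.0176, 0.173]
ee_rot: [-0.0, -0.027, 1.0, 0.0]
contact_force: [0.0, 0.9, -1.2]
width: 0.0175
gripper_force: 59.5
```

apply_moves:
  deltas: [10, 0, 0, 4, 0, 10, 0, 0, 7, 0, 10, 0, 0, 9, 0, 10, 0, 0, 11, 0, 10, 0, 0, 11, 0, 10, 0, 0, 11, 0]

```text
clock: 18.85
position: [0.5842, 0.0176, 0.1618]
ee_rot: [-0.0, -0.027, 1.0, 0.0]
contact_force: [-0.5, -0.2, -1.1]
width: 0.0174
gripper_force: 59.5
```

apply_moves:
  deltas: [10, 0, 0, 5, 0, 10, 0, 0, 10, 0, 10, 0, 0, 14, 0, 10, 0, 0, 17, 0, 10, 0, 0, 19, 0, 10, 0, 0, 20, 0, 10, 0, 0, 20, 0, 10, 0, 0, 20, 0, 10, 0, 0, 20, 0]

```text
clock: 19.6
position: [0.5843, 0.0176, 0.1444]
ee_rot: [0.001, -0.027, 1.0, -0.0]
contact_force: [-2.9, 0.4, 13.6]
width: 0.0172
gripper_force: 61.7
```

apply_moves:
  deltas: [10, 0, 0, 0, 0, 10, 0, 0, 0, 0, 10, 0, 0, -40, 0, 10, 0, 0, -75, 0, 10, 0, 0, -75, 0, 10, 0, -40, -75, 0, 10, 0, -73, -75, 0, 10, 0, -73, -75, 0, 10, 0, -73, -75, 0, 10, 0, -73, -50, 0, 10, 0, -73, -39, 0, 10, 0, -73, -39, 0]

```text
clock: 20.6
position: [0.5856, -0.0539, 0.1775]
ee_rot: [-0.004, -0.027, 1.0, 0.001]
contact_force: [-0.9, -0.6, -1.6]
width: 0.0173
gripper_force: 59.5
```

```bash
python3 - <<'E'
from h import *
p=get_image("wrist");s=get_state();print(s['position'],s['width'],s['contact_force'])
for q,z in dict(mouth_1=.07,rod_tip=.05).items():
    for r in place_of(q,p)[:3]:
        if r["score"]>.2: print(q,round(r["score"],2),np.round(r["point"]),np.round(at(p,r["point"],z),4))
delta([.586,-.055,.1720])
E
```

```text
[ 0.58665858 -0.05416234  0.17901087] 0.017349343246241943 [-0.12131676  0.76553316 -0.52859327]
mouth_1 0.83 [409. 207.] [0.5804 0.0163 0.07  ]
mouth_1 0.67 [502. 207.] [0.5758 0.0913 0.07  ]
mouth_1 0.66 [382.  29.] [ 0.453  -0.0195  0.07  ]
rod_tip 0.74 [320. 204.] [ 0.5867 -0.0553  0.05  ]
shift [ 2.4 -0.2  9.1] turn 0 cur ang 93.1 j6 -1.84 rows 2
```

apply_moves:
  deltas: [10, 2, 0, 4, 0, 10, 2, 0, 6, 0, 10, 2, 0, 8, 0, 10, 2, 0, 8, 0, 10, 2, 0, 8, 0]

```text
clock: 21.17
position: [0.5862, -0.0554, 0.1731]
ee_rot: [0.0, -0.027, 1.0, 0.0]
contact_force: [0.2, -0.2, -0.6]
width: 0.0171
gripper_force: 59.5
```

apply_moves:
  deltas: [10, 0, 0, 4, 0, 10, 0, 0, 6, 0, 10, 0, 0, 8, 0, 10, 0, 0, 10, 0, 10, 0, 0, 12, 0, 10, 0, 0, 12, 0, 10, 0, 0, 12, 0, 10, 0, 0, 12, 0]

```text
clock: 21.83
position: [0.5867, -0.0554, 0.1644]
ee_rot: [0.002, -0.027, 1.0, -0.0]
contact_force: [-3.3, 1.1, 16.0]
width: 0.0175
gripper_force: 62.0
```

```bash
python3 - <<'E'
from h import *
s=get_state();print(s['position'],s['width'],s['contact_force'])
delta([.4355,-.0095,.24],93);delta([.4355,-.0095,.19],93)
E
```

```text
[ 0.58674453 -0.05541684  0.16435529] 0.017465026201501494 [-3.32204599  1.07119967 15.98580559]
shift [148.3  53.9 -76.1] turn 0.1 cur ang 93.1 j6 -1.84 rows 6
shift [148.5  54.  -26.1] turn 0.1 cur ang 93.1 j6 -1.84 rows 5
```

apply_moves:
  deltas: [10, 0, 0, -40, 0, 10, 0, 0, -80, 0, 10, 0, 0, -80, 0, 10, 147, 55, -80, 0, 10, 147, 55, -80, 0, 10, 147, 55, -80, 0, 10, 147, 55, -80, 0, 10, 147, 55, -80, 0, 10, 147, 55, -80, 0, 10, 147, 55, -45, 0, 10, 147, 55, -32, 0, 10, 147, 55, -32, 0]

```text
clock: 22.83
position: [0.4357, -0.0085, 0.1903]
ee_rot: [-0.002, -0.027, 1.0, 0.0]
contact_force: [-0.5, -1.0, -0.5]
width: 0.0173
gripper_force: 59.5
```

```bash
python3 - <<'E'
from h import *
p=get_image("wrist");s=get_state();print(s['position'],s['width'],s['contact_force'])
u,v=proj(p,[.4355,-.0095,.05]).astype(int)
save(p,"w6",(u-60,v-50,u+60,v+60),4)
for q,z in dict(rod_tip=.07,stand=0).items():
    for r in place_of(q,p)[:2]:print(q,round(r["score"],2),np.round(r["point"]),np.round(at(p,r["point"],z),4))
delta([.4366,-.0087,.1324],93)
E
```

```text
[ 0.43689434 -0.00870645  0.19184225] 0.017205941874479918 [ 0.39171259 -0.08126606 -0.92341262]
rod_tip 0.97 [322. 204.] [ 0.4349 -0.0091  0.07  ]
stand 0.65 [321. 187.] [ 0.436  -0.0097  0.    ]
shift [ 1.7  0.3 61.2] turn 0.1 cur ang 93.1 j6 -1.8 rows 3
```

View pics/w6.png

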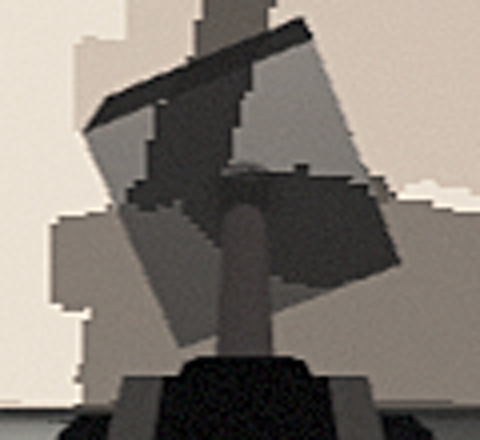

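The tip stands over the hole, in line with the place I took it from. I'll lower it gently.

apply_moves:
  deltas: [10, 0, 0, 12, 0, 10, 0, 0, 18, 0, 10, 0, 0, 24, 0, 10, 0, 0, 30, 0, 10, 0, 0, 36, 0, 10, 0, 0, 42, 0, 10, 0, 0, 48, 0, 10, 0, 0, 54, 0, 10, 0, 0, 58, 0, 10, 0, 0, 59, 0, 10, 0, 0, 59, 0]

```text
clock: 23.9
position: [0.4372, -0.0087, 0.1334]
ee_rot: [0.0, -0.027, 1.0, -0.0]
contact_force: [6.8, -0.1, -1.8]
width: 0.017
gripper_force: 61.3
```

apply_moves:
  deltas: [30, 0, 0, 0, 0, 40, 0, 0, 0, 0, 40, 0, 0, 0, 0, 40, 0, 0, -30, 0, 40, 0, 0, -70, 0, 40, 0, 0, -110, 0, 40, 0, 0, -150, 0, 40, 0, 0, -170, 0, 40, 0, 0, -170, 0]

```text
clock: 24.65
position: [0.4378, -0.0089, 0.3086]
ee_rot: [0.004, -0.027, 1.0, -0.001]
contact_force: [-0.2, 0.1, 0.1]
width: 0.0399
gripper_force: 0.0
```

```bash
python3 - <<'E'
from h import *
s=get_state();print(s['position'])
for c in ("top","scene","wrist"):
    p=get_image(c)
    if c=="wrist": save(p,"w7")
    print(c)
    for q,z in dict(rod=.008,stand=0,plug_20=0).items():
        for r in place_of(q,p)[:4]:
            if r["score"]>.3: print(q,round(r["score"],2),np.round(r["point"]),np.round(at(p,r["point"],z),3))
delta([.50,.15,.30],93)
E
```

```text
[ 0.43781402 -0.00885139  0.30857405]
top
plug_20 0.76 [214. 243.] [0.442 0.281 0.   ]
plug_20 0.73 [263. 240.] [0.447 0.164 0.   ]
plug_20 0.68 [217. 158.] [0.647 0.278 0.   ]
plug_20 0.62 [233. 194.] [0.558 0.238 0.   ]
scene
rod 0.46 [374. 234.] [ 0.432 -0.008  0.008]
rod 0.32 [373. 237.] [0.429 0.    0.008]
stand 0.96 [372. 239.] [0.43  0.002 0.   ]
stand 0.67 [425. 167.] [ 0.429 -0.317  0.   ]
stand 0.61 [303. 219.] [0.61  0.048 0.   ]
stand 0.51 [223. 234.] [0.745 0.199 0.   ]
plug_20 0.8 [299. 325.] [0.447 0.281 0.   ]
plug_20 0.69 [248. 209.] [0.75  0.103 0.   ]
plug_20 0.63 [374. 234.] [ 0.434 -0.017  0.   ]
plug_20 0.55 [232. 278.] [0.641 0.277 0.   ]
wrist
rod 0.72 [321. 169.] [ 0.433 -0.01   0.008]
rod 0.47 [147. 154.] [ 0.425 -0.253  0.008]
stand 0.94 [319. 168.] [ 0.434 -0.013  0.   ]
plug_20 0.9 [472. 256.] [0.559 0.232 0.   ]
plug_20 0.87 [516. 188.] [0.447 0.275 0.   ]
plug_20 0.68 [493. 302.] [0.638 0.281 0.   ]
plug_20 0.59 [443. 180.] [0.441 0.167 0.   ]
shift [-72.2 154.8   3.5] turn 0.1 cur ang 93.1 j6 -1.8 rows 6
```

View pics/w7.png

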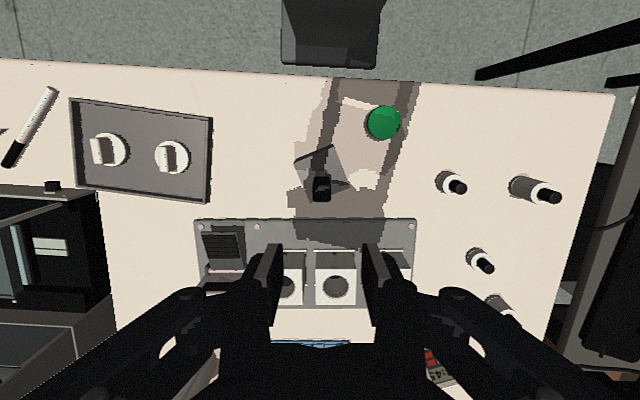

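The rod stands in its stand and both caps are in the tray. Next I'll tell the plugs apart by their height in the scene picture.

```bash
python3 - <<'E'
from h import *
from scipy.optimize import least_squares
p=get_image("scene")
th=np.linspace(0,2*np.pi,60)
def circ(x,y,z,r): return np.array([proj(p,[x+r*np.cos(t),y+r*np.sin(t),z]) for t in th])
obs=dict(A=((397,373),(395,427)),B=((311,468),(314,535)),C=((229,367),(231,413)),D=((105,344),(118,405)))
for n,(t,b) in obs.items():
    t=np.array(t)/2.8+[190,140];b=np.array(b)/2.8+[190,140]
    def f(v):
        x,y,L=v
        lo=circ(x,y,0,.015);hi=circ(x,y,L+.024,.008)
        return [lo[:,1].max()-b[1],(lo[:,0].max()+lo[:,0].min())/2-b[0],hi[:,1].min()-t[1]]
    x0=at(p,b,0)
    r=least_squares(f,[x0[0],x0[1],.035]);print(n,np.round(r.x,4))
E
```

```text
A [0.4418 0.1682 0.0198]
B [0.4434 0.2752 0.038 ]
C [0.5582 0.2328 0.008 ]
D [0.6384 0.279  0.0303]
```

```bash
python3 -c "
from h import *
delta([.638,.279,.30],93);delta([.638,.279,.19],93)"
```

```text
shift [-216.8  276.2    3.6] turn 0.1 cur ang 93.1 j6 -1.8 rows 10
shift [-216.8  276.2  113.6] turn 0.1 cur ang 93.1 j6 -1.8 rows 10
```

apply_moves:
  deltas: [45, -217, 276, 0, 0, 45, -217, 276, 0, 0, 45, -217, 276, 0, 0, 45, -217, 276, 0, 0, 45, -217, 276, 0, 0, 45, -217, 276, 0, 0, 45, -217, 276, 0, 0, 45, -217, 276, 0, 0, 45, -217, 276, 0, 0, 45, -217, 276, 40, 0, 45, -217, 276, 80, 0, 45, -217, 276, 114, 0]

```text
clock: 26.3
position: [0.6381, 0.2795, 0.1876]
ee_rot: [-0.0, -0.027, 1.0, -0.0]
contact_force: [-0.9, 0.4, -0.4]
width: 0.0448
gripper_force: 0.0
```

```bash
cat >> h.py <<'E'
def knob(L,name=None,ang=None):
    "look with the wrist camera for plugs; print shoulder estimates at height L"
    p=get_image("wrist")
    if name: save(p,name)
    out=[]
    for q,z in (("shoulder_20",L),("plug_20",0)):
        for r in place_of(q,p)[:4]:
            if r["score"]>.3: print(q,round(r["score"],2),np.round(r["point"]),np.round(at(p,r["point"],z),4))
    return p
E
python3 - <<'E'
from h import *
p=knob(.04,"w8")
s=get_state();print(s["position"]); delta([.638,.279,.061])
E
```

```text
shoulder_20 0.94 [322. 192.] [0.6344 0.2792 0.04  ]
shoulder_20 0.56 [276. 102.] [0.5563 0.2344 0.04  ]
plug_20 0.93 [324. 186.] [0.6375 0.2815 0.    ]
plug_20 0.72 [280. 103.] [0.5551 0.2332 0.    ]
[0.63651908 0.27833436 0.18674363]
shift [ -2.4   0.8 125.7] turn 0 cur ang 93.1 j6 -1.31 rows 5
```

View pics/w8.png

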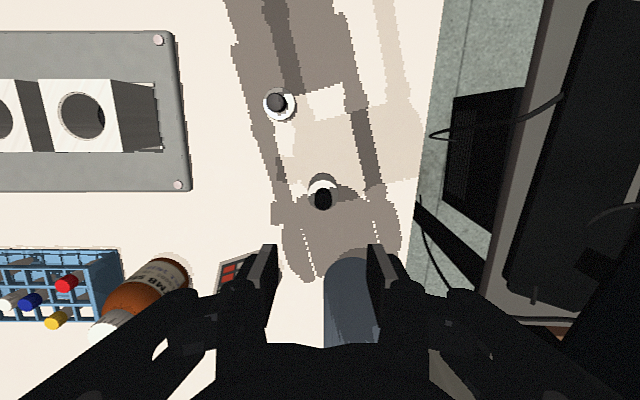

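The plug is centred between the jaws and the tall cylinder is clear behind it.

apply_moves:
  deltas: [45, 0, 1, 40, 0, 45, 0, 1, 80, 0, 45, 0, 1, 105, 0, 45, 0, 1, 118, 0, 45, 0, 1, 124, 0, 45, 0, 1, 124, 0, 8, 0, 1, 124, 0, 8, 0, 1, 124, 0, 8, 0, 1, 124, 0, 8, 0, 1, 124, 0, 8, 0, 1, 124, 0, 8, 0, 1, 124, 0]
  squeeze: 50

```text
clock: 27.45
position: [0.64, 0.2803, 0.0689]
ee_rot: [0.003, -0.027, 1.0, 0.001]
contact_force: [0.2, -0.5, 5.5]
width: 0.0134
gripper_force: 48.8
```

```bash
python3 -c "
from h import *
s=get_state();print(s['position'],s['width'],s['gripper_force'],s['contact_force'])
delta([.638,.28,.20]);delta([.577,.0893,.20],93)"
```

```text
[0.64000831 0.2802942  0.0688672 ] 0.01335302620921959 48.75537157058716 [ 0.18572842 -0.47991927  5.47126097]
shift [   1.3   -0.  -131.1] turn 0 cur ang 93.1 j6 -1.31 rows 5
shift [  72.5 -187.2 -131.7] turn 0.1 cur ang 93.1 j6 -1.31 rows 7
```

apply_moves:
  deltas: [30, 0, 0, 0, 0, 40, 0, 0, 0, 0, 40, 3, 0, 6, 0, 40, 3, 0, 6, 0, 40, 3, 0, 6, 0, 8, 3, 0, 6, 0, 8, 3, 0, 6, 0, 8, 3, 0, 6, 0, 8, 3, 0, 6, 0, 8, 3, 0, 6, 0]

```text
clock: 28.28
position: [0.6353, 0.2797, 0.06]
ee_rot: [0.0, -0.027, 1.0, 0.0]
contact_force: [0.5, -0.1, 0.5]
width: 0.0138
gripper_force: 48.7
```

```bash
python3 -c "
from h import *
s=get_state();print(s['position'],s['width'],s['gripper_force'],s['contact_force'])
delta([.638,.28,.20]);delta([.577,.0893,.20],93)"
```

```text
[0.63530384 0.27971929 0.0599691 ] 0.013754656761063902 48.71711790561676 [ 0.49049162 -0.09314429  0.45332139]
shift [  -2.7    0.2 -140. ] turn 0 cur ang 93.1 j6 -1.31 rows 5
shift [  68.4 -187.  -140.1] turn 0.1 cur ang 93.1 j6 -1.31 rows 7
```

apply_moves:
  deltas: [8, 0, 0, -40, 0, 8, 0, 0, -80, 0, 8, 0, 0, -120, 0, 8, 0, 0, -140, 0, 8, 68, -187, -140, 0, 8, 68, -187, -140, 0, 8, 68, -187, -140, 0, 8, 68, -187, -140, 0, 8, 68, -187, -140, 0, 8, 68, -187, -140, 0, 8, 68, -187, -105, 0, 8, 68, -187, -105, 0]

```text
clock: 29.28
position: [0.5741, 0.0885, 0.1609]
ee_rot: [-0.004, -0.026, 1.0, 0.0]
contact_force: [-1.5, -0.2, -1.7]
width: 0.0142
gripper_force: 49.1
```

apply_moves:
  deltas: [8, 0, 0, 0, 0, 8, 0, 0, 0, 0]

```text
clock: 29.45
position: [0.5778, 0.0898, 0.1655]
ee_rot: [0.0, -0.027, 1.0, 0.0]
contact_force: [0.7, -0.3, -0.6]
width: 0.0141
gripper_force: 49.1
```

```bash
python3 - <<'E'
from h import *
p=get_image("wrist");np.save("p.npy",p,allow_pickle=True)
s=get_state();print(s["position"],s["width"])
for q,z in dict(mouth_1=.07,shoulder_20=s["position"][2]-.02,plug_20=s["position"][2]-.06).items():
    for r in place_of(q,p)[:3]:
        if r["score"]>.3: print(q,round(r["score"],2),np.round(r["point"]),np.round(at(p,r["point"],z),4))
u,v=proj(p,[.577,.089,.08]).astype(int); print(u,v)
save(p,"w9",(u-70,v-60,u+70,v+60),5)
E
```

```text
[0.57829204 0.08988599 0.16600494] 0.014165060850759807
mouth_1 0.85 [229. 211.] [0.5802 0.0177 0.07  ]
mouth_1 0.74 [131. 212.] [ 0.5854 -0.0579  0.07  ]
mouth_1 0.59 [318. 260.] [0.6184 0.088  0.07  ]
shoulder_20 0.86 [481. 181.] [0.5331 0.1659 0.146 ]
shoulder_20 0.83 [321. 255.] [0.5776 0.0888 0.146 ]
shoulder_20 0.78 [592.  40.] [0.4686 0.202  0.146 ]
plug_20 0.79 [420.  43.] [0.4643 0.138  0.106 ]
plug_20 0.78 [543.  53.] [0.466  0.2079 0.106 ]
plug_20 0.69 [472. 178.] [0.5387 0.1813 0.106 ]
321 215
```

View pics/w9.png

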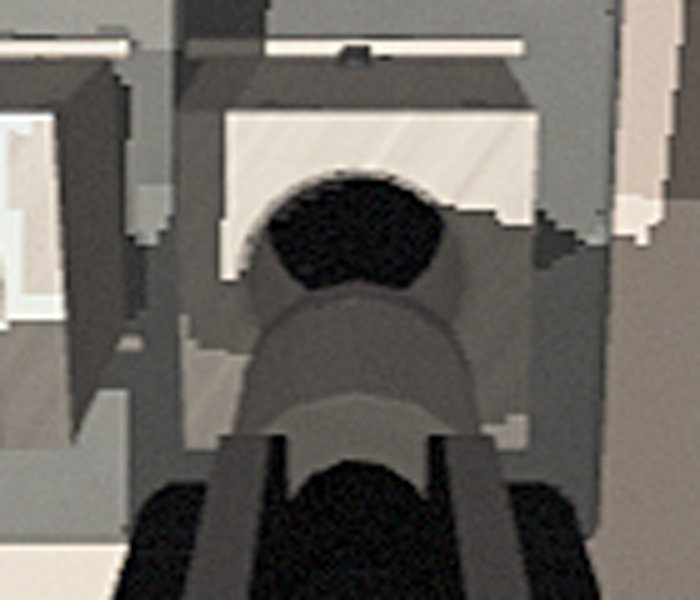

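```bash
cat >> h.py <<'E'
from scipy.optimize import least_squares
def fitc(p,z,r,top,mid,x0):
    "circle centre at height z whose image has least row `top` and middle column `mid`"
    th=np.linspace(0,2*np.pi,90)
    def f(v):
        c=np.array([proj(p,[v[0]+r*np.cos(t),v[1]+r*np.sin(t),z]) for t in th])
        return [c[:,1].min()-top,(c[:,0].min()+c[:,0].max())/2-mid]
    return least_squares(f,x0).x
E
python3 - <<'E'
from h import *
p=np.load("p.npy",allow_pickle=True).item();s=get_state()
print(fitc(p,.07,.017,155+173/5,251+355/5,[.577,.089]))
print(fitc(p,s["position"][2]-.06,.015,155+287/5,251+359/5,[.577,.089]))
print(fitc(p,s["position"][2]-.02,.015,155+395/5,251+357/5,[.577,.089]))
print(proj(p,[.577,.089,.07]),s["position"])
E
```

```text
[0.57657694 0.08929548]
[0.58126591 0.09008951]
[0.58045672 0.08974688]
[321.5890482  211.55367456] [0.57822114 0.0898119  0.16608811]
```

apply_moves:
  deltas: [8, 4, -1, 10, 0, 8, 4, -1, 20, 0, 8, 4, -1, 28, 0, 8, 4, -1, 30, 0, 8, 4, -1, 33, 0, 8, 4, -1, 36, 0, 8, 4, -1, 39, 0, 8, 4, -1, 42, 0, 8, 4, -1, 46, 0, 8, 4, -1, 46, 0]

```text
clock: 30.48
position: [0.5733, 0.0881, 0.1183]
ee_rot: [-0.0, -0.027, 1.0, 0.0]
contact_force: [0.6, 0.5, -0.8]
width: 0.0143
gripper_force: 49.1
```

apply_moves:
  deltas: [8, 0, 0, 6, 0, 8, 0, 0, 12, 0, 8, 0, 0, 18, 0, 8, 0, 0, 23, 0, 8, 0, 0, 27, 0, 8, 0, 0, 29, 0, 8, 0, 0, 29, 0]

```text
clock: 31.07
position: [0.5735, 0.0882, 0.0899]
ee_rot: [0.0, -0.027, 1.0, 0.0]
contact_force: [0.9, 0.4, -0.5]
width: 0.0141
gripper_force: 49.3
```

apply_moves:
  deltas: [25, 0, 0, 0, 0, 35, 0, 0, 0, 0, 35, 0, 0, 0, 0, 35, 0, 0, -40, 0, 35, 0, 0, -80, 0, 40, 0, 0, -110, 0, 40, 118, 195, -110, 0, 40, 118, 195, -110, 0, 40, 118, 195, -110, 0, 40, 118, 195, -110, 0, 40, 118, 195, -110, 0, 40, 118, 195, -110, 0]

```text
clock: 32.07
position: [0.4418, 0.2794, 0.2001]
ee_rot: [-0.001, -0.028, 1.0, 0.001]
contact_force: [-0.6, 0.4, 0.8]
width: 0.0402
gripper_force: 0.0
```

apply_moves:
  deltas: [40, 0, 0, 0, 0, 40, 0, 0, 0, 0, 40, 0, 0, 0, 0]

```text
clock: 32.32
position: [0.4456, 0.276, 0.2]
ee_rot: [0.0, -0.027, 1.0, -0.0]
contact_force: [-0.3, -0.2, -0.5]
width: 0.04
gripper_force: 0.0
```

```bash
python3 - <<'E'
from h import *
p=knob(.05); s=get_state();print(s["position"]); delta([.445,.276,.20],93); delta([.445,.276,.07],93)
u,v=proj(p,[.445,.276,.05]).astype(int);save(p,"w10",(u-60,v-60,u+60,v+60),2)
np.save("p.npy",p,allow_pickle=True)
p=get_image("scene")
for q,z in (("shoulder_20",.07),("plug_20",0)):
    for r in place_of(q,p)[:5]: print(q,round(r["score"],2),np.round(r["point"]),np.round(at(p,r["point"],z),4))
E
```

```text
shoulder_20 0.81 [324. 191.] [0.441  0.2767 0.05  ]
shoulder_20 0.77 [218. 183.] [0.4387 0.1772 0.05  ]
shoulder_20 0.76 [126. 314.] [0.5873 0.0736 0.05  ]
shoulder_20 0.58 [282. 279.] [0.5367 0.2389 0.05  ]
plug_20 0.86 [222. 174.] [0.4406 0.1654 0.    ]
plug_20 0.78 [325. 182.] [0.4433 0.2782 0.    ]
plug_20 0.62 [282. 271.] [0.5544 0.2327 0.    ]
[0.44593397 0.275442   0.19988577]
shift [ 0.9  0.6 -0.1] turn -0.0 cur ang 93.0 j6 -1.2 rows 2
shift [  0.9   0.6 129.9] turn -0.0 cur ang 93.0 j6 -1.2 rows 5
shoulder_20 0.81 [303. 317.] [0.4305 0.2864 0.07  ]
shoulder_20 0.59 [272. 281.] [0.529  0.2585 0.07  ]
shoulder_20 0.58 [329. 280.] [0.4325 0.1917 0.07  ]
plug_20 0.72 [333. 288.] [0.437  0.1687 0.    ]
plug_20 0.69 [301. 325.] [0.4435 0.2783 0.    ]
plug_20 0.48 [271. 284.] [0.5583 0.2395 0.    ]
```

apply_moves:
  deltas: [40, 3, 1, 40, 0, 40, 3, 1, 80, 0, 40, 3, 1, 105, 0, 40, 3, 1, 120, 0, 40, 3, 1, 129, 0, 40, 3, 1, 129, 0, 40, 3, 1, 129, 0, 8, 3, 1, 129, 0, 8, 3, 1, 129, 0, 8, 3, 1, 129, 0, 8, 3, 1, 129, 0, 8, 3, 1, 129, 0]

```text
clock: 33.62
position: [0.4432, 0.2776, 0.0724]
ee_rot: [0.002, -0.027, 1.0, 0.0]
contact_force: [0.1, -1.1, 5.8]
width: 0.0142
gripper_force: 49.0
```

```bash
python3 -c "
from h import *
s=get_state();print(s['position'],s['width'],s['gripper_force'],s['contact_force'])
delta([.4425,.2765,.20]);delta([.5795,.018,.18],93)"
```

```text
[0.44319658 0.27762354 0.07242099] 0.014205469562377502 49.0291428565979 [ 0.11844302 -1.11304202  5.81516794]
shift [   0.3   -1.  -127.6] turn 0 cur ang 93.1 j6 -1.2 rows 5
shift [-122.4 -266.5 -107.4] turn 0.1 cur ang 93.1 j6 -1.2 rows 9
```

apply_moves:
  deltas: [8, 0, 0, -40, 0, 8, 0, 0, -80, 0, 8, 0, 0, -120, 0, 8, -123, -267, -130, 0, 8, -123, -267, -130, 0, 8, -123, -267, -130, 0, 8, -123, -267, -130, 0, 8, -123, -267, -130, 0, 8, -123, -267, -130, 0, 8, -123, -267, -130, 0, 8, -123, -267, -130, 0, 8, -123, -267, -108, 0]

```text
clock: 34.62
position: [0.5836, 0.0143, 0.1825]
ee_rot: [0.005, -0.025, 1.0, -0.001]
contact_force: [0.4, 0.8, -1.2]
width: 0.014
gripper_force: 49.4
```

apply_moves:
  deltas: [8, 0, 0, 0, 0, 8, 0, 0, 0, 0, 8, 0, 0, 0, 0, 8, 0, 0, 0, 0]

```text
clock: 34.95
position: [0.5794, 0.018, 0.1799]
ee_rot: [0.001, -0.027, 1.0, 0.0]
contact_force: [0.1, -0.1, -1.0]
width: 0.0138
gripper_force: 49.3
```

```bash
python3 - <<'E'
from h import *
p=get_image("wrist");np.save("p.npy",p,allow_pickle=True)
s=get_state();print(s["position"],s["width"])
u,v=proj(p,[.5815,.0175,.08]).astype(int); print(u,v)
save(p,"w11",(u-70,v-60,u+70,v+60),5)
E
```

```text
[0.57954001 0.01797698 0.1799475 ] 0.014075929372543265
321 213
```

View pics/w11.png

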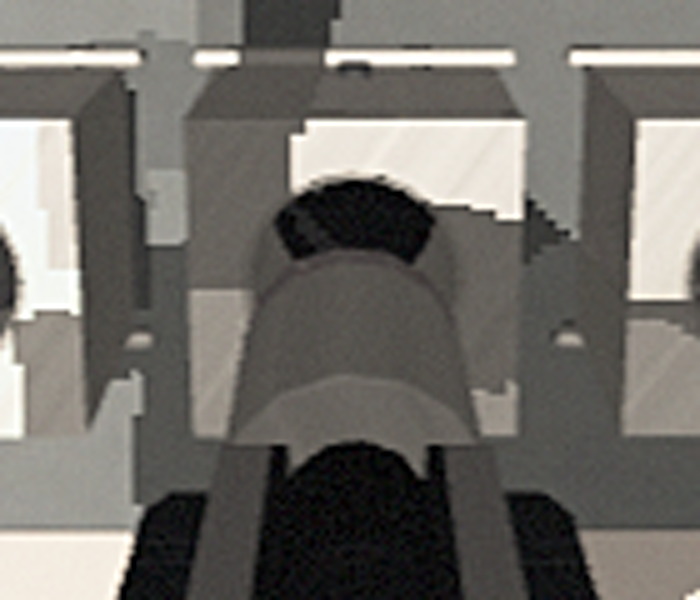

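```bash
python3 - <<'E'
from h import *
p=np.load("p.npy",allow_pickle=True).item();s=get_state();z=s["position"][2]
print(fitc(p,.07,.017,153+178/5,251+354/5,[.58,.018]))
print(fitc(p,z-.0724,.015,153+250/5,251+356/5,[.58,.018]))
print(fitc(p,z-.0224,.015,153+375/5,251+355/5,[.58,.018]), z)
for L in(.02,.03,.04,.05): print(L,fitc(p,z-.0224-.05+L*0,.015,153+250/5,251+356/5,[.58,.018]),fitc(p,z-.0724+L,.015,153+375/5,251+355/5,[.58,.018]))
E
```

```text
[0.58085572 0.0174531 ]
[0.58029302 0.01775081]
[0.57988865 0.01762099] 0.17994749734614326
0.02 [0.58029302 0.01775081] [0.59108517 0.01820388]
0.03 [0.58029302 0.01775081] [0.587353   0.01800954]
0.04 [0.58029302 0.01775081] [0.58362082 0.01781524]
0.05 [0.58029302 0.01775081] [0.57988865 0.01762099]
```

apply_moves:
  deltas: [8, -1, 0, 15, 0, 8, -1, 0, 28, 0, 8, -1, 0, 32, 0, 8, -1, 0, 35, 0, 8, -1, 0, 38, 0, 8, -1, 0, 41, 0, 8, -1, 0, 44, 0, 8, -1, 0, 47, 0, 8, -1, 0, 50, 0, 8, -1, 0, 50, 0]

```text
clock: 35.83
position: [0.5799, 0.0174, 0.1284]
ee_rot: [-0.001, -0.027, 1.0, 0.0]
contact_force: [0.7, 0.2, -0.0]
width: 0.0137
gripper_force: 49.3
```

Underside at 56 mm with no force, so it has entered the well. I'll go on to the floor (TCP 92.4 mm).

apply_moves:
  deltas: [8, 0, 0, 8, 0, 8, 0, 0, 16, 0, 8, 0, 0, 23, 0, 8, 0, 0, 29, 0, 8, 0, 0, 34, 0, 8, 0, 0, 37, 0, 8, 0, 0, 37, 0, 8, 0, 0, 37, 0]

```text
clock: 36.5
position: [0.5803, 0.0172, 0.0925]
ee_rot: [0.0, -0.027, 1.0, -0.0]
contact_force: [-0.7, -0.1, 4.1]
width: 0.0138
gripper_force: 49.7
```

apply_moves:
  deltas: [25, 0, 0, 0, 0, 35, 0, 0, 0, 0, 35, 0, 0, 0, 0, 35, 0, 0, -40, 0, 35, 0, 0, -80, 0, 40, 0, 0, -110, 0, 40, 130, 158, -110, 0, 40, 130, 158, -110, 0, 40, 130, 158, -110, 0, 40, 130, 158, -110, 0, 40, 130, 158, -110, 0, 40, 130, 158, -100, 0]

```text
clock: 37.5
position: [0.4374, 0.1722, 0.1932]
ee_rot: [-0.0, -0.029, 1.0, 0.002]
contact_force: [-0.7, -0.1, 0.4]
width: 0.0398
gripper_force: 0.0
```

apply_moves:
  deltas: [40, 0, 0, 0, 0, 40, 0, 0, 0, 0, 40, 0, 0, 0, 0]

```text
clock: 37.75
position: [0.4431, 0.1675, 0.192]
ee_rot: [0.0, -0.026, 1.0, -0.0]
contact_force: [0.2, 1.0, 0.4]
width: 0.0401
gripper_force: 0.0
```

```bash
python3 - <<'E'
from h import *
p=knob(.03); s=get_state();print(s["position"]); delta([.441,.1675,.05],93)
p=get_image("scene")
for q,z in (("shoulder_20",.07),("plug_20",0)):
    for r in place_of(q,p)[:5]: print(q,round(r["score"],2),np.round(r["point"]),np.round(at(p,r["point"],z),4))
E
```

```text
shoulder_20 0.76 [325. 194.] [0.4454 0.17   0.03  ]
plug_20 0.66 [322. 184.] [0.4409 0.1669 0.    ]
plug_20 0.41 [  8. 267.] [ 0.56   -0.1956  0.    ]
[0.44313188 0.16734436 0.19207539]
shift [  2.2   0.3 142.1] turn -0.0 cur ang 93.0 j6 -1.41 rows 5
shoulder_20 0.63 [271. 279.] [0.5332 0.2572 0.07  ]
shoulder_20 0.58 [333. 278.] [0.4283 0.1823 0.07  ]
shoulder_20 0.51 [301. 218.] [0.5786 0.0922 0.07  ]
shoulder_20 0.33 [333. 286.] [0.419 0.198 0.07 ]
plug_20 0.74 [330. 287.] [0.4426 0.1692 0.    ]
plug_20 0.6 [373. 232.] [ 0.4384 -0.0183  0.    ]
plug_20 0.53 [303. 226.] [0.5957 0.0675 0.    ]
plug_20 0.51 [274. 286.] [0.5484 0.2406 0.    ]
```

apply_moves:
  deltas: [40, 0, 1, 40, 0, 40, 0, 1, 80, 0, 40, 0, 1, 110, 0, 40, 0, 1, 130, 0, 40, 0, 1, 140, 0, 40, 0, 1, 140, 0, 40, 0, 1, 140, 0, 8, 0, 1, 140, 0, 8, 0, 1, 140, 0, 8, 0, 1, 140, 0, 8, 0, 1, 140, 0, 8, 0, 1, 140, 0]

```text
clock: 39.05
position: [0.443, 0.1694, 0.0532]
ee_rot: [0.002, -0.027, 1.0, 0.0]
contact_force: [-0.1, 0.1, 6.4]
width: 0.0142
gripper_force: 49.2
```

```bash
python3 -c "
from h import *
s=get_state();print(s['position'],s['width'],s['gripper_force'],s['contact_force'])
delta([.443,.168,.20]);delta([.5845,-.055,.17],93)"
```

```text
[0.44301793 0.16940904 0.05317062] 0.014203818725429331 49.232529401779175 [-0.13836242  0.08326575  6.3886372 ]
shift [  -0.4   -1.3 -146.8] turn 0 cur ang 93.1 j6 -1.41 rows 5
shift [-129.5 -231.6 -116.6] turn 0.1 cur ang 93.1 j6 -1.41 rows 8
```

apply_moves:
  deltas: [8, 0, 0, -40, 0, 8, 0, 0, -80, 0, 8, 0, 0, -120, 0, 8, 0, 0, -130, 0, 8, -130, -232, -130, 0, 8, -130, -232, -130, 0, 8, -130, -232, -130, 0, 8, -130, -232, -130, 0, 8, -130, -232, -130, 0, 8, -130, -232, -130, 0, 8, -130, -232, -130, 0, 8, -130, -232, -107, 0]

```text
clock: 40.05
position: [0.5898, -0.0603, 0.1625]
ee_rot: [0.006, -0.025, 1.0, -0.002]
contact_force: [1.1, 0.0, -0.5]
width: 0.0139
gripper_force: 49.1
```

apply_moves:
  deltas: [8, 0, 0, 0, 0, 8, 0, 0, 0, 0, 8, 0, 0, 0, 0, 8, 0, 0, 0, 0]

```text
clock: 40.38
position: [0.5842, -0.0547, 0.1599]
ee_rot: [0.001, -0.027, 1.0, -0.0]
contact_force: [-0.6, 0.7, -0.4]
width: 0.0139
gripper_force: 49.1
```

```bash
python3 - <<'E'
from h import *
p=get_image("wrist");np.save("p.npy",p,allow_pickle=True)
s=get_state();print(s["position"],s["width"])
u,v=proj(p,[.585,-.055,.08]).astype(int); print(u,v)
save(p,"w12",(u-70,v-60,u+70,v+60),5)
E
```

```text
[ 0.58430392 -0.05472013  0.16005415] 0.01316521643060801
322 220
```

View pics/w12.png

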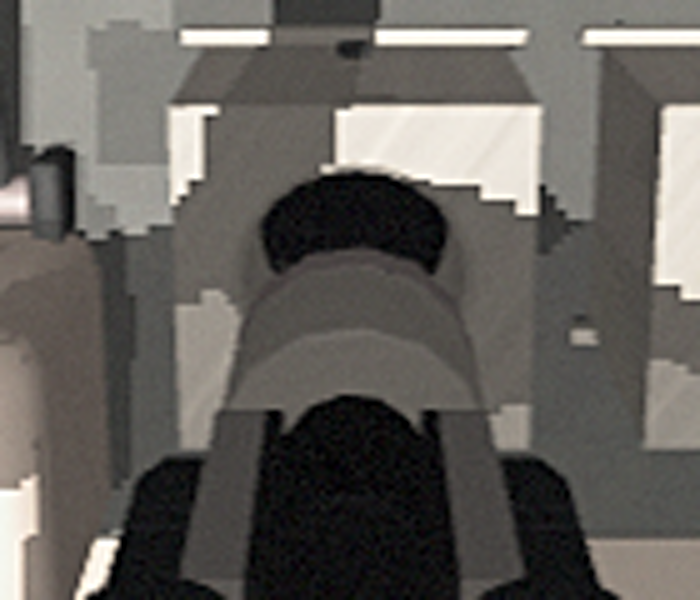

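```bash
python3 - <<'E'
from h import *
p=np.load("p.npy",allow_pickle=True).item();z=.16
print(fitc(p,.07,.017,160+168/5,252+354/5,[.58,-.05]))
print(fitc(p,z-.0532,.015,160+248/5,252+355/5,[.58,-.05]))
for L in(.02,.03,.04): print(L,fitc(p,z-.0532+L,.015,160+330/5,252+355.5/5,[.58,-.05]))
E
```

```text
[ 0.58466651 -0.05448458]
[ 0.58381344 -0.05447351]
0.02 [ 0.58737078 -0.05427099]
0.03 [ 0.58371868 -0.0545    ]
0.04 [ 0.58006657 -0.05472897]
```

apply_moves:
  deltas: [8, -1, 0, 15, 0, 8, -1, 0, 28, 0, 8, -1, 0, 32, 0, 8, -1, 0, 35, 0, 8, -1, 0, 38, 0, 8, -1, 0, 41, 0, 8, -1, 0, 44, 0, 8, -1, 0, 47, 0, 8, -1, 0, 50, 0, 8, -1, 0, 50, 0]

```text
clock: 41.27
position: [0.5848, -0.0554, 0.1084]
ee_rot: [-0.0, -0.027, 1.0, 0.0]
contact_force: [0.3, -0.7, -1.0]
width: 0.0136
gripper_force: 49.1
```

apply_moves:
  deltas: [8, 0, 0, 5, 0, 8, 0, 0, 9, 0, 8, 0, 0, 13, 0, 8, 0, 0, 15, 0, 8, 0, 0, 16, 0, 8, 0, 0, 16, 0, 25, 0, 0, 16, 0, 35, 0, 0, 16, 0, 35, 0, 0, 16, 0, 35, 0, 0, -24, 0, 35, 0, 0, -64, 0, 35, 0, 0, -94, 0]

```text
clock: 42.27
position: [0.5858, -0.0557, 0.2053]
ee_rot: [0.001, -0.027, 1.0, -0.0]
contact_force: [1.1, -1.0, -0.1]
width: 0.0349
gripper_force: 0.0
```

```bash
python3 - <<'E'
from h import *
p=get_image("wrist");s=get_state();print(s["position"],s["width"])
# tread and shoulders
for q,z in (("tread",.045),("shoulder_20",.07),("mouth_1",.07)):
    for r in place_of(q,p)[:4]: print(q,round(r["score"],2),np.round(r["point"]),np.round(at(p,r["point"],z),4))
for c in ("top","scene"):
    p=get_image(c); print(c)
    for q,z in (("tread",.045),("shoulder_20",.07),("rod",.008)):
        for r in place_of(q,p)[:5]: print(q,round(r["score"],2),np.round(r["point"]),np.round(at(p,r["point"],z),4))
save(p,"s3",(270,150,430,270),5)
E
```

```text
[ 0.58918927 -0.05630147  0.21165744] 0.03507101467365689
tread 0.61 [231. 136.] [ 0.536  -0.1433  0.045 ]
shoulder_20 0.81 [403. 199.] [0.5818 0.0167 0.07  ]
shoulder_20 0.59 [602. 175.] [0.5506 0.1887 0.07  ]
shoulder_20 0.58 [485. 196.] [0.5753 0.0895 0.07  ]
mouth_1 0.69 [484. 197.] [0.5759 0.089  0.07  ]
mouth_1 0.68 [325. 200.] [ 0.5865 -0.0538  0.07  ]
mouth_1 0.6 [402. 199.] [0.5822 0.0156 0.07  ]
top
tread 0.97 [395. 199.] [ 0.5425 -0.1456  0.045 ]
tread 0.67 [293. 184.] [0.5783 0.0896 0.045 ]
tread 0.61 [322. 180.] [0.5869 0.0212 0.045 ]
shoulder_20 0.65 [324. 185.] [0.5729 0.0168 0.07  ]
shoulder_20 0.58 [296. 185.] [0.5729 0.0812 0.07  ]
shoulder_20 0.57 [356. 178.] [ 0.5887 -0.0545  0.07  ]
shoulder_20 0.43 [234. 198.] [0.5439 0.2195 0.07  ]
rod 0.64 [335. 244.] [ 0.4386 -0.0091  0.008 ]
rod 0.23 [394. 198.] [ 0.5467 -0.15    0.008 ]
scene
tread 0.75 [366. 179.] [ 0.529  -0.1312  0.045 ]
shoulder_20 0.65 [320. 201.] [0.5744 0.0219 0.07  ]
shoulder_20 0.6 [304. 218.] [0.5726 0.0881 0.07  ]
shoulder_20 0.59 [273. 279.] [0.531  0.2545 0.07  ]
shoulder_20 0.42 [335. 183.] [ 0.5766 -0.0501  0.07  ]
rod 0.55 [374. 235.] [ 0.4306 -0.0067  0.008 ]
rod 0.44 [411. 186.] [ 0.4282 -0.2149  0.008 ]
```

```bash
python3 -c "
from h import *
delta([.535,-.1435,.12],93)"
```

```text
shift [ 54.4 -85.3  82. ] turn 0.1 cur ang 93.1 j6 -1.84 rows 5
```

apply_moves:
  deltas: [0, 54, -85, 0, 0, 0, 54, -85, 0, 0, 0, 54, -85, 0, 0, 0, 54, -85, 0, 0, 0, 54, -85, 30, 0, 0, 54, -85, 60, 0, 0, 54, -85, 80, 0, 0, 54, -85, 80, 0, 0, 54, -85, 80, 0]

```text
clock: 43.62
position: [0.5356, -0.1424, 0.1221]
ee_rot: [-0.001, -0.027, 1.0, 0.001]
contact_force: [1.3, -0.1, 1.0]
width: -0.0002
gripper_force: 0.0
```

```bash
python3 - <<'E'
from h import *
p=get_image("wrist");s=get_state();print(s["position"],s["width"])
for q,z in (("tread",.045),("shoulder_20",.07)):
    for r in place_of(q,p)[:4]: print(q,round(r["score"],2),np.round(r["point"]),np.round(at(p,r["point"],z),4))
delta([.535,-.1435,.044],93)
E
```

```text
[ 0.53666525 -0.14296417  0.12340786] -0.00025140744115524855
tread 0.58 [322. 220.] [ 0.5353 -0.143   0.045 ]
shoulder_20 0.74 [448. 309.] [ 0.5866 -0.0537  0.07  ]
shoulder_20 0.68 [553. 305.] [0.5797 0.0176 0.07  ]
shift [ 2.6  0.1 80.5] turn 0.1 cur ang 93.1 j6 -2.01 rows 3
```

apply_moves:
  deltas: [0, 1, 0, 35, 0, 0, 1, 0, 55, 0, 0, 1, 0, 62, 0, 0, 1, 0, 67, 0, 0, 1, 0, 72, 0, 0, 1, 0, 76, 0, 0, 1, 0, 80, 0, 0, 1, 0, 83, 0, 0, 1, 0, 83, 0, 0, 1, 0, 83, 0, 0, 1, 0, 83, 0]

```text
clock: 44.68
position: [0.5342, -0.1435, 0.0443]
ee_rot: [-0.0, -0.027, 1.0, -0.001]
contact_force: [-8.0, 1.0, 21.3]
width: -0.0004
gripper_force: 10.7
```

apply_moves:
  deltas: [0, 0, 0, 1, 0, 0, 0, 0, 1, 0, 0, 0, 0, 1, 0, 0, 0, 0, 1, 0, 0, 0, 0, -5, 0, 0, 0, 0, -15, 0, 0, 0, 0, -30, 0, 0, 0, 0, -60, 0, 0, 0, 0, -100, 0, 0, 0, 0, -140, 0, 0, 0, 0, -180, 0, 0, 0, 0, -200, 0]

```text
clock: 45.68
position: [0.5375, -0.1441, 0.2475]
ee_rot: [0.006, -0.027, 1.0, -0.002]
contact_force: [1.0, -0.3, -0.2]
width: -0.0005
gripper_force: 0.0
```

apply_moves:
  deltas: [0, 0, 0, 0, 0, 0, 0, 0, 0, 0, 0, 0, 0, 0, 0, 0, 0, 0, 0, 0, 0, 0, 0, 0, 0, 0, 0, 0, 0, 0]

```text
clock: 46.18
position: [0.5343, -0.1431, 0.2387]
ee_rot: [-0.001, -0.027, 1.0, 0.001]
contact_force: [-0.0, 1.0, 0.4]
width: 0.0005
gripper_force: 0.0
```

```bash
python3 - <<'E'
from h import *
p=get_image("wrist");s=get_state();print(s["position"],s["contact_force"])
for q,z in (("tread",.045),("shoulder_20",.07),("rod",.008),("cap_1",.004)):
    for r in place_of(q,p)[:3]: print(q,round(r["score"],2),np.round(r["point"]),np.round(at(p,r["point"],z),4))
print(sign_off())
E
```

```text
[ 0.53444963 -0.1431995   0.2388444 ] [ 0.20556784 -0.64814374  0.07351076]
tread 0.95 [320. 186.] [ 0.5341 -0.145   0.045 ]
shoulder_20 0.92 [634. 216.] [0.5442 0.1795 0.07  ]
shoulder_20 0.9 [406. 242.] [ 0.5849 -0.0522  0.07  ]
shoulder_20 0.73 [540. 241.] [0.576  0.0891 0.07  ]
rod 0.79 [444.  98.] [ 0.4348 -0.0112  0.008 ]
cap_1 0.78 [184.  69.] [ 0.4189 -0.3017  0.004 ]
cap_1 0.34 [414. 222.] [ 0.5838 -0.0242  0.004 ]
the job is handed in; nothing more can be done
None
```

The job is handed in, but no verdict came back: the two caps are in the tray, the wells measured 40, 50 and 30 mm and hold the matching plugs, the rod is back in its stand, and the treadle was pressed to its stop and released.

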